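Hold the spring-tipped probe on the ringed spot of the black lacquer sample

TASK

Draw the grey hand probe up out of its stand and set its brass tip inside the white ring on the black lacquered panel (not the red one), with the probe square to the sloping panel and not just upright. Press lightly until the spring tip is about half pushed in (not bottomed), and finish while still holding the probe there, steady; leave the panels' slopes, the jars, the tape roll and the dropper bottle as they are.

Things in the scene. Friction and masses are not known exactly. Their poses are not given: they have to be found in the camera images.
- probe_mid (a point): Centre of the grip barrel of the probe: grey, round, 24 mm in diameter, yellow band near its top, on the probe's axis 92 mm from the end of the extended tip. The straight barrel reaches 42 mm below this point (a shoulder) and 40 mm above it. z runs from tip to cap. At the start the probe stands upright in the stand, its shoulder on the stand's top, so this point is 102 mm above the table.
- probe_tip (a point): The very end of the probe's brass tip (8.4 mm in diameter, rounded); it moves with the tip when it is pushed in. z points from tip to cap.
- plunger (a joint): How far the spring tip is pushed into the probe: 0 fully out to 0.010 m bottomed. The spring starts to give at 2 N and rises 0.4 N per mm (4 N at half travel, 6 N at the bottom).
- probe: The whole probe, 142 mm long, about 125 g; origin on its axis where the extended tip ends, z from tip to cap. Below the barrel's shoulder (50 mm from the tip's end) comes a steel nose, 16 mm in diameter and 36 mm long, then the brass tip.
- probe_stand: Fixed grey block, 56 x 56 mm, its top 60 mm above the table, on an 84 x 84 x 8 mm dark flange; a vertical bore of 20 mm diameter runs through its middle and holds the probe. Origin at the centre of its underside on the table. The probe is free of it once raised by 55 mm.
- black_spot (a point): Middle of the white ring (16 mm inside, 22 mm outside diameter) painted on the upper face of the black lacquered panel. z is the panel's outward normal, x points up its slope, y level across it. The panel is 110 mm along the slope, 94 mm across; the ring lies 10 mm up the slope and 8 mm to -y from its middle. Slope 11 to 22 degrees, differing from start to start, lower on the robot's side.
- red_spot (a point): Middle of the same kind of ring on the dark red panel, which is of the same size on a stage of the same kind: not to be touched. z is the panel's outward normal, x points up its slope.
- black_stage: Fixed tilting stage that carries the black panel: aluminium base 100 x 118 mm with two cheeks and black knobs at its sides (132 mm over the knobs); the panel turns about a level axis 53 mm above the table, held by a stiff friction of 4 N m. Origin at the centre of the base's underside, x up the slope. With its panel it stands at most about 90 mm high.
- red_stage: The same for the red panel.
- green_jar: Loose dark green jar with white cap, 48 mm in diameter, 59 mm high; bystander. Origin under its centre.
- blue_jar: Loose blue jar with white cap, 48 mm in diameter, 65 mm high; bystander. Origin under its centre.
- tape: Loose roll of masking tape lying flat, 93 mm in diameter, 24 mm high; bystander. Origin under its centre.
- dropper: Loose brown dropper bottle, 32 mm in diameter, 102 mm high; bystander. Origin under its centre.

How it is judged:
By the outcome, as a careful person would: the job done as asked, in the order asked, and still so for the second after the job is handed in, while the arm keeps its last pose, push and grip.
It also fails if it takes over 51 s, if anything falls off the work surface, if the arm or the gripper's body presses on something with over 40 N, if the wrist force passes 120 N, or if a joint passes its speed limit or range.

ROBOT

A 6-joint arm with a two-finger parallel gripper is mounted at the origin on a cart in front of the work surface, level with it; the furniture and walls round the work are solid. World frame = base frame: x ahead of the robot, y to its left, z up, the work surface at z = 0. Lengths are in mm, angles in rad, forces in N, time in s.
With the tool pointing down it reaches from about 325 to 1000 mm from the base axis. Payload 5.1 kg.
Tool frame: the origin (TCP) lies between the finger pads; the fingertips stand 8 mm ahead of it and the grasp point (between the pads) lies 11 mm behind it; z points along the fingers, x is the direction in which the jaws open and shut, and the axes are right-handed (so a half turn about z gives the same grasp; the last joint's range is limited). The gripper opens to 85 mm and grips with 20 to 120 N. Pads are 22 mm wide; open, the fingers measure 114 mm over their backs; the gripper's body (76 mm by 85 mm) begins 54 mm behind the grasp point. The pads swing forward as they close: fully open they stand 13 mm farther back than shut.
Start: joints at [1.151, 0.124, 1.65, -0, 1.367, -0.083], TCP at [214.825, 613.462, 239.322] pointing down, gripper open.
Joint ranges: [-2.61, 2.61], [-1.02, 2.33], [0.03, 2.71], [-1.35, 4.49], [0.32, 2.68], [-2.91, 2.91]. Speed limits (rad/s): [2.57, 2.57, 3.14, 3.14, 3.14, 3.14].

INTERFACE

Orientations are given as [roll, pitch, yaw] about the fixed x, y, z axes, in that order (R = Rz(yaw) Ry(pitch) Rx(roll)).
In Python, from station import monitor, get_image, camera_info, robot gives the robot as it stands. The module is installed in compiled form; this text tells all that it offers.
- The arm moves only by the tool move_arm, never from a script. Its arguments are lists of equal length, an entry for each row: "slide": the shift along the tool's x, y, z in cm, a list of three; "twist": the turn about the tool's z in rad; "hand": the closure, from 0 (fully open) to 1 (shut). In form: {"slide": [[dx, dy, dz], ...], "twist": [twist, ...], "hand": [hand, ...]}. A call has 1 to 10 rows; each row shifts and turns the commanded pose from where the row before left it, along the tool's axes as they then stand; what a row does not reach is not made up. A row lasts 1/10 s, in which the tool goes at most 50 mm and 8.59 degrees, less where a joint would pass 70% of its speed; a pose out of reach is approached as far as the arm can. A call is refused whole if a number of a shift passes 5 or a number of a turn 0.15, either way. A call with a gripper value outside its range is refused whole. The fingers move at their own pace and stop on an object; "grip_force" is the grip in N (left out, the last holds). Time passes only in rows, so rows that do not move let the fingers close. It gives the time, the measured TCP pose, the force and the opening at its end, in the units of the state.
- monitor.sense(): the state, without advancing time (a new reading comes with each control period).
- get_image(name): name is "side" or "top" or "wrist"; returns the picture (400x640x3 uint8, red, green, blue); there is no depth.
- camera_info(name): a dict with "vfov" (degrees; the focal length in pixels is half the picture's height over the tangent of half this angle, whatever the lens; pixels are square), "cx", "cy" (the principal point, pixels), "rvec" (rotation vector, rad) and "tvec" (3), from world to camera coordinates, as OpenCV has them. Camera axes: x right, y down, z forward; pixel columns grow to the right and rows downward; lengths in mm; the calibration is good to about 2 mm. A picture is of the moment at which its call begins: read the wrist's pose just before it. camera_info takes no time and is no camera call; for the wrist camera it gives the pose at the moment of the call.
- robot.job_done(): hands the job in, once; it reports no verdict.
The state is a dict: "clock": time; "joints": joint angles; "joint_velocities": joint speeds; "joint_torque": joint torques, N m; "tool_pos": TCP position; "tool_rot": TCP orientation; "contact_force": force on the tool from outside, world axes, zero at the start; "wrist_torque": the same for the moment, N m; "opening": finger opening in mm.
Only numpy, scipy, OpenCV 4.12 (cv2) and the standard library are available. Lean on these libraries where they do the work, as an engineer would, in place of code of your own. Each camera call takes 0.05 s, during which the arm holds its last target.

## Working session

There is one attempt and no reset: what is moved stays moved. The work goes in short steps, Python scripts to look and compute and a tool call to move; the robot and the scene stay as the last step left them, time stands still between calls to the robot, and variables do not carry over. Pictures are saved under pics/ and viewed, and the job is handed in when it is done.

Besides the shell and the picture viewer there is one more tool, called after "Call:" as name(argument=value, ...), one argument or row to a line, values as JSON. move_arm: Moves the arm, as the interface text tells. Its arguments: {"type":"object","properties":{"slide":{"type":"array"},"twist":{"type":"array"},"hand":{"type":"array"},"grip_force":{"type":"number"}},"required":["slide","twist","hand"]}

```bash
mkdir -p pics; python3 - <<'E'
from station import monitor,get_image,camera_info
import cv2
print(monitor.sense())
for n in ["side","top","wrist"]:
    print(n,camera_info(n)); cv2.imwrite(f"pics/{n}0.png",get_image(n)[:,:,::-1])
E
```

```text
{'clock': 0.0, 'joints': array([ 1.15138064e+00,  1.24512624e-01,  1.65166004e+00, -1.56688033e-05,
        1.36749634e+00, -8.26008117e-02]), 'joint_velocities': array([-8.10758365e-04,  4.41982467e-04, -3.04592914e-05,  4.27276256e-04,
       -4.54654975e-04,  3.72580487e-04]), 'joint_torque': array([ 1.15320658e-03, -4.23635709e+01, -3.65443432e+01,  8.81853992e-06,
        7.33848021e-03, -5.17661221e-06]), 'tool_pos': array([214.60544226, 612.92826378, 238.05638505]), 'tool_rot': array([-3.14143663e+00,  2.07053789e-03,  1.23398479e+00]), 'contact_force': array([-0.78687233, -0.23160796,  0.39037948]), 'wrist_torque': array([ 0.0213816 ,  0.03371702, -0.01841077]), 'opening': 85.91595452221979}
side {'vfov': 49.40481124771996, 'cx': 322.3381460155231, 'cy': 199.76105099163883, 'rvec': array([ 2.03352486, -0.32729606,  0.17695872]), 'tvec': array([-458.51203753,  154.26047325, 1364.5252453 ])}
top {'vfov': 55.030365545681185, 'cx': 327.6353777292157, 'cy': 205.03052921871893, 'rvec': array([ 2.20348102, -2.14323638,  0.1122803 ]), 'tvec': array([ -43.46052844,  509.99678303, 1401.47945926])}
wrist {'vfov': 70.6316382015245, 'cx': 320.6830668094641, 'cy': 202.53720700326994, 'rvec': array([-2.35134349, -1.66847367, -0.25277773]), 'tvec': array([-648.78037086,  -39.71162735,  378.93151864])}
```

View pics/side0.png

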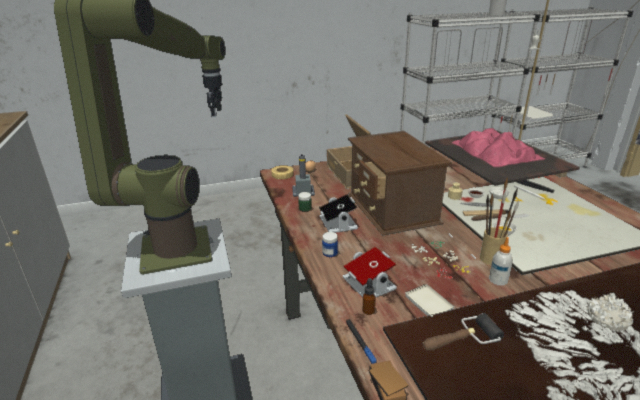

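View pics/top0.png

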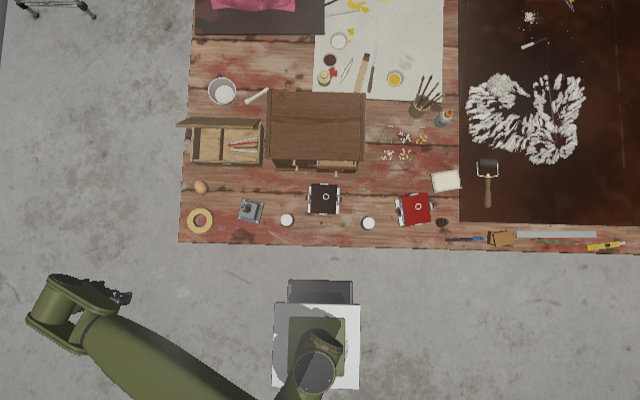

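View pics/wrist0.png

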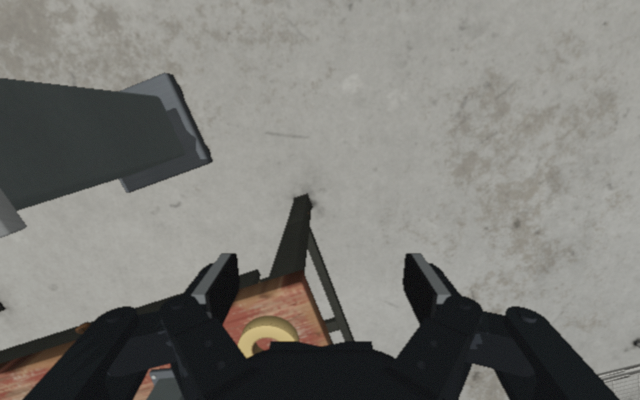

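The side view shows the stand with the probe at about (303,180), the black panel at (340,208) and the red panel at (372,264). In the top view the stand is at (250,210), the black panel at (323,199), the red panel at (414,208), and the tape at (200,220). The moves only slide and twist a vertical tool, so the probe has to be tilted in the jaws by levering it against the bore's rim.

```bash
cat > h.py <<'E'
import numpy as np, cv2
from station import monitor,get_image,camera_info
from scipy.spatial.transform import Rotation as Ro
def cam(n):
    c=camera_info(n); f=200/np.tan(np.radians(c['vfov']/2))
    K=np.array([[f,0,c['cx']],[0,f,c['cy']],[0,0,1.]])
    R=cv2.Rodrigues(c['rvec'])[0]; return K,R,np.array(c['tvec'],float)
def ray(C,uv):
    K,R,t=C; d=R.T@np.linalg.inv(K)@np.array([uv[0],uv[1],1.]); return -R.T@t,d/np.linalg.norm(d)
def onz(C,uv,z):
    o,d=ray(C,uv); return o+d*(z-o[2])/d[2]
def proj(C,p):
    K,R,t=C; q=K@(R@np.array(p,float)+t); return q[:2]/q[2]
def toolR(s): return Ro.from_euler('xyz',s['tool_rot']).as_matrix()
def snap(n,name):
    s=monitor.sense(); C=cam(n); im=get_image(n); cv2.imwrite(f'pics/{name}.png',im[:,:,::-1]); return s,C,im
E
python3 - <<'E'
from h import *
T=cam('top')
im=cv2.imread('pics/top0.png')
cv2.imwrite('pics/topcrop.png',cv2.resize(im[165:250,180:460],None,fx=2.8,fy=2.8,interpolation=cv2.INTER_CUBIC))
im=cv2.imread('pics/side0.png')
cv2.imwrite('pics/sidecrop.png',cv2.resize(im[140:320,260:420],None,fx=3.2,fy=3.2,interpolation=cv2.INTER_CUBIC))
for n,uv,z in [('stand',(250,210),60),('black',(323,199),60),('red',(414,208),60),('tape',(200,220),24),('j1',(287,220),60),('j2',(368,223),60),('drop',(442,223),100)]:
    print(n,onz(T,uv,z).round())
C=cam('wrist');s=monitor.sense();R=toolR(s);o=-C[1].T@C[2]
print('cam in tool',R.T@(o-s['tool_pos']),(R.T@C[1].T).round(3))
E
```

```text
stand [482. 251.  60.]
black [529. -12.  60.]
red [ 506. -343.   60.]
tape [442. 441.  24.]
j1 [449. 116.  60.]
j2 [ 446. -177.   60.]
drop [ 452. -432.  100.]
cam in tool [  -0.42259495  -75.08389218 -134.48258732] [[ 1.    -0.     0.001]
 [-0.     0.954  0.298]
 [-0.001 -0.298  0.954]]
```

View pics/topcrop.png

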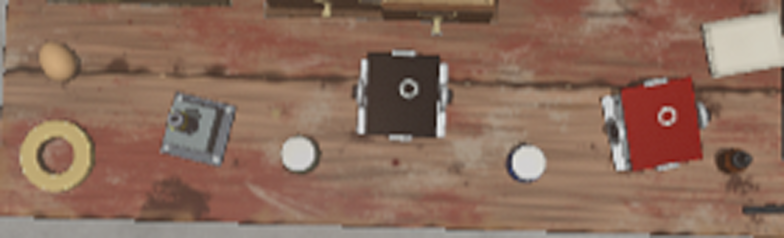

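View pics/sidecrop.png

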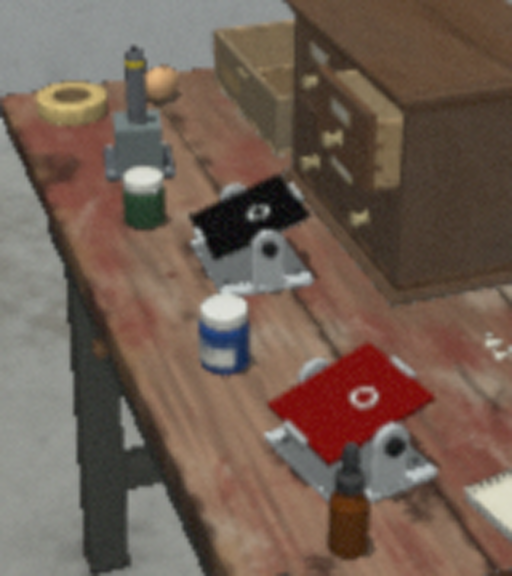

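Call:
move_arm(
  slide=[
    [0,0,0],
    [0,0,0],
    [0,0,0],
    [-4,2,0],
    [-4,2,0],
    [-4,2,0],
    [-4,2,0],
    [-4,2,0],
    [-4,2,0],
    [-4,2,0],
  ],
  twist=[-0.112,-0.112,-0.113,0,0,0,0,0,0,0],
  hand=[0,0,0,0,0,0,0,0,0,0],
)

```text
clock: 1.15
tool_pos: [355.1, 331.7, 239.1]
tool_rot: [3.142, 0.0, 1.571]
contact_force: [0.9, -0.2, -0.3]
opening: 85.5
```

Call:
move_arm(
  slide=[
    [-4,2,0],
    [-4,2,0],
    [-4,2,0],
    [-4,2,0],
    [-4,2,0],
    [-4,2,0],
    [-4,2,0],
    [-4,1.6,0],
    [-2.5,0,0],
    [0,0,0],
  ],
  twist=[0,0,0,0,0,0,0,0,0,0],
  hand=[0,0,0,0,0,0,0,0,0,0],
)

```text
clock: 2.15
tool_pos: [511.0, -14.1, 238.9]
tool_rot: [-3.141, 0.0, 1.567]
contact_force: [-0.5, -0.2, 0.2]
opening: 85.2
```

```bash
python3 - <<'E'
from h import *
s,C,im=snap('wrist','w1'); print(s['clock'],s['tool_pos'],s['tool_rot'],s['joints'])
import pickle; pickle.dump((s,C,im),open('w1.pkl','wb'))
E
```

```text
2.15 [510.98245022 -14.10800394 238.86082773] [-3.14058808e+00  4.93855887e-04  1.56667920e+00] [-1.32326352e-01 -1.87645136e-01  1.95496444e+00 -6.30262993e-04
  1.37520658e+00 -1.69888253e+00]
```

View pics/w1.png

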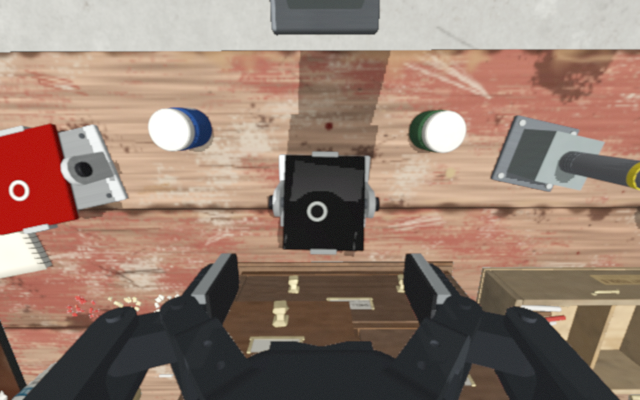

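Panel corners are roughly (285,155), (368,155), (364,250) and (283,249), with the ring at (317,211). The panel is almost aligned with the tool. I'll move closer for a better slope measurement.

Call:
move_arm(
  slide=[
    [0.5,-2,4.5],
    [0,0,4.5],
    [0,0,0],
    [0,0,0],
  ],
  twist=[0,0,0,0],
  hand=[0,0,0,0],
)

```text
clock: 2.6
tool_pos: [490.6, -5.5, 149.4]
tool_rot: [-3.14, -0.0, 1.572]
contact_force: [1.3, -0.4, 0.4]
opening: 85.5
```

```bash
python3 - <<'E'
from h import *
s,C,im=snap('wrist','w2'); print(s['clock'],s['tool_pos'],s['tool_rot'])
import pickle; pickle.dump((s,C,im),open('w2.pkl','wb'))
E
```

```text
2.6 [490.57161422  -5.50970186 149.37419578] [-3.14016462e+00 -4.10109027e-04  1.57233003e+00]
```

Call:
move_arm(
  slide=[
    [0,-4.5,0],
    [0,-4.5,0],
    [0,0,0],
    [0,0,0],
  ],
  twist=[0,0,0,0],
  hand=[0,0,0,0],
)

```text
clock: 3.05
tool_pos: [402.5, -6.5, 152.6]
tool_rot: [3.135, 0.001, 1.571]
contact_force: [0.8, -0.8, -0.1]
opening: 85.3
```

```bash
python3 - <<'E'
from h import *
s,C,im=snap('wrist','w3'); print(s['clock'],s['tool_pos'],s['tool_rot'])
import pickle; pickle.dump((s,C,im),open('w3.pkl','wb'))
E
```

```text
3.05 [402.46198277  -6.51271405 152.57589826] [3.13472635e+00 9.18187751e-04 1.57117617e+00]
```

View pics/w2.png

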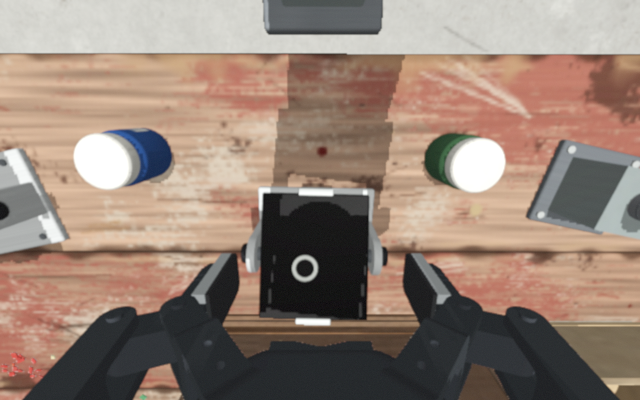

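View pics/w3.png

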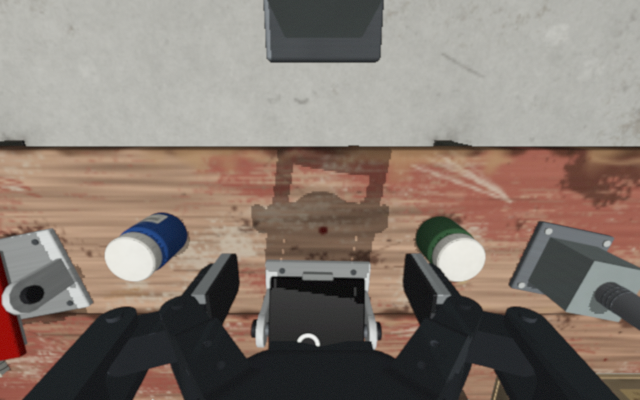

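```bash
python3 - <<'E'
import cv2
a=cv2.imread('pics/w2.png')[175:335,235:395]; b=cv2.imread('pics/w1.png')[145:260,265:385]
cv2.imwrite('pics/z2.png',cv2.resize(a,None,fx=3.7,fy=3.7,interpolation=cv2.INTER_CUBIC))
cv2.imwrite('pics/z1.png',cv2.resize(b,None,fx=5,fy=5,interpolation=cv2.INTER_CUBIC))
E
```

```text
(no output)
```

View pics/z2.png

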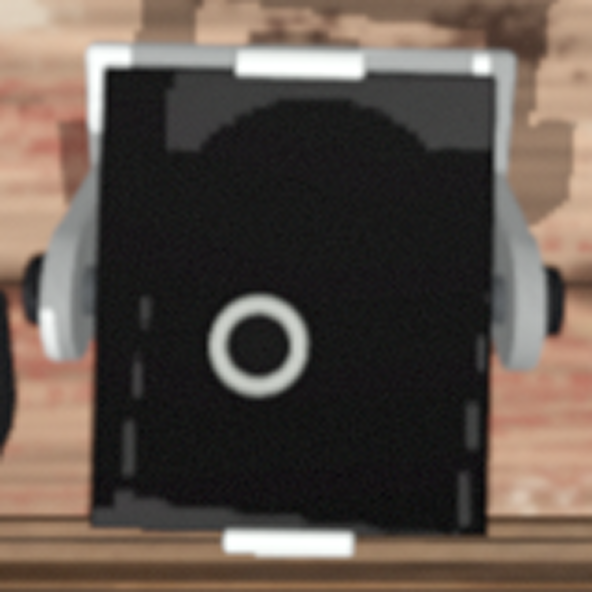

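View pics/z1.png

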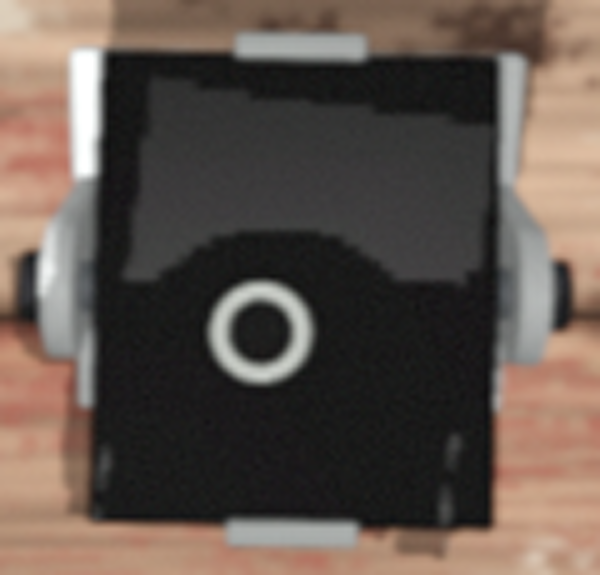

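```bash
cat > panel.py <<'E'
from h import *
import pickle
from scipy.optimize import least_squares
from scipy.ndimage import map_coordinates
init={'w1':[(286,155.7),(364.5,156.8),(363.3,250),(284,249)],'w2':[(263.5,194),(369,195),(366.5,319.5),(260,317)]}
# order: near-left(img) , near-right, far-right, far-left
def corners(im,q):
    g=im.astype(float).max(2); L=[]
    q=np.array(q,float); c=q.mean(0)
    for i in range(4):
        a,b=q[i],q[(i+1)%4]; d=(b-a)/np.linalg.norm(b-a); n=np.array([d[1],-d[0]]); 
        if n@(a-c)<0:n=-n
        pts=[]
        rng=list(np.linspace(.06,.30,25))+list(np.linspace(.70,.94,25))
        for t in rng:
            p=a+(b-a)*t; s=np.arange(-4,4.01,.1)
            xy=p+s[:,None]*n
            v=map_coordinates(g,[xy[:,1],xy[:,0]],order=1)
            # first rise above 80 going outward from inside
            k=np.where((v>75))[0]
            if len(k) and k[0]>5: pts.append(xy[k[0]])
        pts=np.array(pts,np.float32)
        for _ in range(3):
            vx,vy,x0,y0=cv2.fitLine(pts,cv2.DIST_HUBER,0,.01,.01).ravel()
            r=(pts-[x0,y0])@np.array([-vy,vx]); pts=pts[abs(r)<max(.3,2*np.median(abs(r)))]
        print(i,len(pts),'rms',r.std().round(2)); L.append((np.array([vx,vy]),np.array([x0,y0])))
    out=[]
    for i in range(4):
        d1,p1=L[i-1];d2,p2=L[i]
        t=np.linalg.solve(np.array([d1,-d2]).T,p2-p1); out.append(p1+t[0]*d1)
    return np.array(out)
D={}
for w in init:
    s,C,im=pickle.load(open(w+'.pkl','rb')); q=corners(im,init[w]); q=corners(im,q); print(w,q.round(2))
    g=im.min(2)[int(q[0,1])+8:int(q[2,1])-8,int(q[0,0])+8:int(q[2,0])-8]
    m=(g>110).astype(np.uint8); cs,_=cv2.findContours(m,cv2.RETR_EXTERNAL,cv2.CHAIN_APPROX_NONE)
    cc=max(cs,key=cv2.contourArea); e=cv2.fitEllipse(cc); ring=np.array(e[0])+[int(q[0,0])+8,int(q[0,1])+8]; print('ring',ring,e[1])
    D[w]=(C,q,ring)
# model: x up slope, y left(+y): img left = -y
M=np.array([[-55,-47,0],[-55,47,0],[55,47,0],[55,-47,0],[10,-8,0.]])
def fit(ws):
    def res(p):
        R=Ro.from_rotvec(p[3:]).as_matrix()
        return np.concatenate([[(proj(D[w][0],p[:3]+R@m)-z) for m,z in zip(M,list(D[w][1])+[D[w][2]])] for w in ws]).ravel()
    r=least_squares(res,[529,-12,60,0,-.25,0],x_scale=[10,10,10,.1,.1,.1]); p=r.x;R=Ro.from_rotvec(p[3:]).as_matrix()
    J=np.linalg.inv(r.jac.T@r.jac); 
    n=R[:,2]; print(ws,'centre',p[:3].round(1),'ring',(p[:3]+R@M[4]).round(1),'n',n.round(3),'slope',np.degrees(np.arccos(n[2])).round(2),'az',np.degrees(np.arctan2(-n[1],-n[0])).round(2),'xaz',np.degrees(np.arctan2(R[1,0],R[0,0])).round(2),'roll',np.degrees(np.arcsin(R[2,1])).round(2),'rms',np.sqrt((r.fun**2).mean()).round(2),'sig pitch/px',np.degrees(np.sqrt(J[4,4])).round(2))
if __name__=='__main__':
    fit(['w1']);fit(['w2']);fit(['w1','w2'])
    # ring triangulation
    A=[];b=[]
    for w in D:
        o,d=ray(D[w][0],D[w][2]); P=np.eye(3)-np.outer(d,d);A.append(P);b.append(P@o)
    print('ring tri',np.linalg.solve(sum(A),sum(b)))
    for i in range(4):
        A=[];b=[]
        for w in D:
            o,d=ray(D[w][0],D[w][1][i]); P=np.eye(3)-np.outer(d,d);A.append(P);b.append(P@o)
        print('corner',i,np.linalg.solve(sum(A),sum(b)).round(1))
E
python3 panel.py
```

```text
0 45 rms 0.1
1 43 rms 0.1
2 44 rms 0.09
3 39 rms 0.15
0 44 rms 0.08
1 43 rms 0.09
2 45 rms 0.08
3 40 rms 0.15
w1 [[285.65 154.79]
 [364.28 155.69]
 [362.75 250.84]
 [282.21 248.47]]
ring [316.64370155 210.96426392] (19.36087417602539, 19.5102481842041)
0 48 rms 0.08
1 39 rms 0.12
2 37 rms 0.14
3 31 rms 0.09
0 48 rms 0.09
1 38 rms 0.11
2 41 rms 0.17
3 31 rms 0.09
w2 [[262.67 192.66]
 [368.06 195.37]
 [365.8  320.02]
 [259.19 316.8 ]]
ring [304.4714241 267.9197464] (25.486528396606445, 26.235580444335938)
['w1'] centre [533.7 -11.7  57.9] ring [543.  -19.9  60.7] n [-0.342 -0.062  0.938] slope 20.32 az 10.33 xaz -1.76 roll 3.92 rms 0.34 sig pitch/px 3.69
['w2'] centre [535.2 -12.1  59.3] ring [544.5 -20.4  62.2] n [-0.308 -0.015  0.951] slope 17.98 az 2.82 xaz -1.35 roll 1.22 rms 0.26 sig pitch/px 1.94
['w1', 'w2'] centre [534.2 -11.9  59.7] ring [543.6 -20.1  62.7] n [-0.316 -0.015  0.949] slope 18.47 az 2.72 xaz -1.47 roll 1.26 rms 0.69 sig pitch/px 1.67
ring tri [539.82352613 -19.6455354   71.41474635]
corner 0 [478.5 -54.5  54.4]
corner 1 [480.   33.9  56.1]
corner 2 [585.2  33.1  80.7]
corner 3 [581.7 -59.   81. ]
```

```bash
cat > joint.py <<'E'
from panel import *
def jfit(ws,st=2.,sr=.004,sp=.25):
    n=len(ws)
    def un(p):
        return p[:3],Ro.from_euler('zy',[p[3],-p[4]]).as_matrix()
    def res(p):
        t0,R=un(p); o=[]
        for i,w in enumerate(ws):
            d=p[5+6*i:11+6*i]; K,Rc,t=D[w][0]
            C=(K,Ro.from_rotvec(d[3:]*sr).as_matrix()@Rc,t+st*d[:3])
            for m,z in zip(M,list(D[w][1])+[D[w][2]]):
                if np.isfinite(z).all(): o.append((proj(C,t0+R@m)-z)/sp)
        return np.concatenate([np.array(o).ravel(),p[5:]])
    r=least_squares(res,[529,-12,60,0,.25]+[0]*6*n); p=r.x; t0,R=un(p)
    cov=np.linalg.inv(r.jac.T@r.jac)
    print(ws,'centre',t0.round(1),'ring',(t0+R@M[4]).round(1),'yaw',np.degrees(p[3]).round(2),'slope',np.degrees(p[4]).round(2),'+-',np.degrees(cov[4,4]**.5).round(2),'ring sd',np.sqrt(np.diag(cov)[:3]).round(2),'cost',r.cost.round(1),p[5:].round(1))
if __name__=='__main__':
    jfit(['w1']);jfit(['w2']);jfit(['w1','w2'])
E
python3 joint.py | tail -3; python3 -c "
from h import *
for i in range(2): print(monitor.sense()['tool_pos'],camera_info('wrist')['tvec'])
s=monitor.sense();C=cam('wrist');R=toolR(s);print(R.T@(-C[1].T@C[2]-s['tool_pos']),(R.T@C[1].T).round(3))"
```

```text
['w1'] centre [533.8 -11.7  57.8] ring [543.  -19.9  61.1] yaw -1.6 slope 19.77 +- 0.96 ring sd [2.03 2.94 3.  ] cost 13.9 [-0.   0.  -0.   0.   0.6 -0. ]
['w2'] centre [535.2 -12.3  59.3] ring [544.5 -20.6  62.3] yaw -1.34 slope 17.98 +- 0.54 ring sd [2.03 2.94 2.96] cost 6.7 [-0.   0.   0.  -0.   0.7 -0. ]
['w1', 'w2'] centre [534.6 -12.   58.4] ring [543.9 -20.2  61.5] yaw -1.46 slope 18.43 +- 0.47 ring sd [1.43 2.08 2.1 ] cost 23.1 [ 0.5 -0.4  0.3 -0.   0.7  0.4 -0.5  0.4 -0.3  0.   0.5 -0.4]
[403.12999894  -6.62915414 152.58712183] [   7.57982373 -398.72727171  173.36105808]
[403.12999894  -6.62915414 152.58712183] [   7.57982373 -398.72727171  173.36105808]
[  -0.74194968  -75.2716662  -134.45853428] [[ 1.    -0.     0.   ]
 [-0.     0.954  0.298]
 [-0.    -0.298  0.954]]
```

Call:
move_arm(
  slide=[
    [0,3.5,1],
    [0,3.5,1],
    [0,0,0],
    [0,0,0],
    [0,0,0],
  ],
  twist=[0,0,0,0,0],
  hand=[0,0,0,0,0],
)

```text
clock: 3.6
tool_pos: [471.6, -6.5, 130.2]
tool_rot: [3.141, 0.0, 1.571]
contact_force: [-0.7, 0.9, -0.7]
opening: 85.4
```

```bash
python3 - <<'E'
from h import *
s,C,im=snap('wrist','w4'); print(s['clock'],s['tool_pos'],s['tool_rot'])
import pickle; pickle.dump((s,C,im),open('w4.pkl','wb'))
for c in [(478.5,-54.5,54.4),(480,33.9,42),(585,33,76),(582,-59,76)]: print(proj(C,c))
E
```

```text
3.6 [471.6354839   -6.48703107 130.19492125] [3.14065617e+00 1.25070688e-04 1.57119989e+00]
[261.33028989 222.04760462]
[369.49262458 218.35893913]
[368.58595025 350.18834639]
[258.50364102 347.30702351]
```

View pics/w4.png

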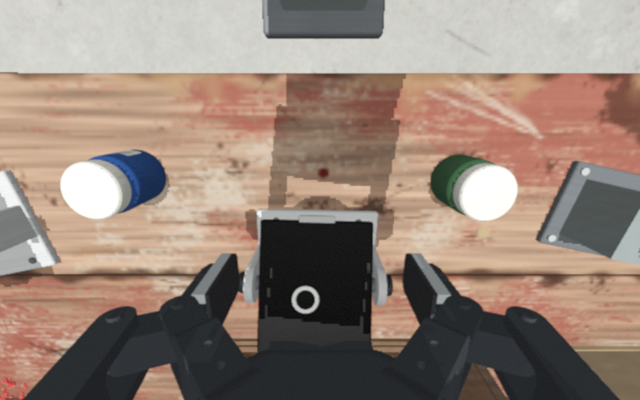

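Call:
move_arm(
  slide=[
    [0,2.7,-1.5],
    [0,2.7,-1.5],
    [0,0,0],
    [0,0,0],
    [0,0,0],
  ],
  twist=[0,0,0,0,0],
  hand=[0,0,0,0,0],
)

```text
clock: 4.15
tool_pos: [523.6, -6.4, 158.8]
tool_rot: [-3.14, -0.0, 1.571]
contact_force: [-0.4, 0.4, -0.4]
opening: 85.0
```

```bash
python3 - <<'E'
from h import *
s,C,im=snap('wrist','w5'); print(s['clock'],s['tool_pos'],s['tool_rot'])
import pickle; pickle.dump((s,C,im),open('w5.pkl','wb'))
q=[proj(C,c) for c in [(480,-56,43),(482,34,43),(587,33,75),(584,-59,75)]]
print(q)
t=open('panel.py').read().replace("init={","init={'w5':%s,"%repr([tuple(map(float,x)) for x in q]),1); open('panel.py','w').write(t)
t=open('joint.py').read(); t=t.replace("jfit(['w1','w2'])","jfit(['w1','w2']);jfit(['w5']);jfit(['w2','w5']);jfit(['w1','w2','w5'])"); open('joint.py','w').write(t)
E
python3 joint.py
```

```text
4.15 [523.59890198  -6.36821566 158.82812433] [-3.14044661e+00 -5.42964429e-05  1.57100546e+00]
[array([265.009909  , 152.16040203]), array([367.17982096, 154.46092257]), array([365.91898838, 278.69285381]), array([261.67908795, 275.72452918])]
0 37 rms 0.15
1 39 rms 0.11
2 50 rms 0.08
3 46 rms 0.09
0 42 rms 0.16
1 41 rms 0.11
2 50 rms 0.08
3 45 rms 0.1
w5 [[264.49 152.51]
 [369.5  154.04]
 [367.06 279.82]
 [260.17 277.54]]
ring [305.6394577  227.37619019] (25.700868606567383, 25.81511116027832)
0 45 rms 0.1
1 43 rms 0.1
2 44 rms 0.09
3 39 rms 0.15
0 44 rms 0.08
1 43 rms 0.09
2 45 rms 0.08
3 40 rms 0.15
w1 [[285.65 154.79]
 [364.28 155.69]
 [362.75 250.84]
 [282.21 248.47]]
ring [316.64370155 210.96426392] (19.36087417602539, 19.5102481842041)
0 48 rms 0.08
1 39 rms 0.12
2 37 rms 0.14
3 31 rms 0.09
0 48 rms 0.09
1 38 rms 0.11
2 41 rms 0.17
3 31 rms 0.09
w2 [[262.67 192.66]
 [368.06 195.37]
 [365.8  320.02]
 [259.19 316.8 ]]
ring [304.4714241 267.9197464] (25.486528396606445, 26.235580444335938)
['w1'] centre [533.8 -11.7  57.8] ring [543.  -19.9  61.1] yaw -1.6 slope 19.77 +- 0.96 ri
[... 283 characters left out ...]
] yaw -1.46 slope 18.43 +- 0.47 ring sd [1.43 2.08 2.1 ] cost 23.1 [ 0.5 -0.4  0.3 -0.   0.7  0.4 -0.5  0.4 -0.3  0.   0.5 -0.4]
['w5'] centre [533.5 -12.1  59.3] ring [542.8 -20.3  62.5] yaw -1.3 slope 19.1 +- 0.59 ring sd [2.02 2.93 2.95] cost 14.3 [-0.  -0.  -0.   0.   0.6 -0. ]
['w2', 'w5'] centre [534.4 -12.2  59.2] ring [543.7 -20.4  62.3] yaw -1.32 slope 18.52 +- 0.4 ring sd [1.43 2.08 2.09] cost 22.3 [-0.   0.4 -0.1  0.3  0.6  0.   0.  -0.4  0.1 -0.3  0.6 -0.1]
['w1', 'w2', 'w5'] centre [534.2 -12.   58.7] ring [543.5 -20.3  61.8] yaw -1.4 slope 18.7 +- 0.37 ring sd [1.17 1.7  1.71] cost 38.1 [ 0.7 -0.3  0.3  0.1  0.7  0.5 -0.4  0.6 -0.2  0.2  0.5 -0.2 -0.4 -0.3
 -0.1 -0.3  0.5 -0.3]
```

View pics/w5.png

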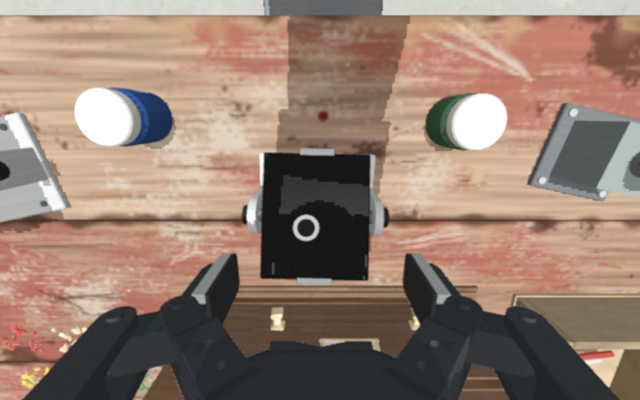

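The slope comes out at 18.6°, yaw −1.4°, ring at (543.5, −20.3, 62). Next, the probe.

Call:
move_arm(
  slide=[
    [4,-0.5,-2.5],
    [4.2,-0.5,-2.5],
    [4.2,-0.5,-2.5],
    [4.2,-0.5,-1],
    [4.2,-0.5,0],
    [4.2,-0.5,0],
    [0,0,0],
    [0,0,0],
  ],
  twist=[0,0,0,0,0,0,0,0],
  hand=[0,0,0,0,0,0,0,0],
)

```text
clock: 5.0
tool_pos: [493.7, 243.8, 243.5]
tool_rot: [-3.14, 0.001, 1.573]
contact_force: [-0.2, -0.3, 0.3]
opening: 85.2
```

```bash
python3 - <<'E'
from h import *
s,C,im=snap('wrist','p1'); print(s['clock'],s['tool_pos'],s['tool_rot'])
cv2.imwrite('pics/p1z.png',cv2.resize(im[130:330,220:440,::-1],None,fx=3,fy=3,interpolation=cv2.INTER_CUBIC))
import pickle; pickle.dump((s,C,im),open('p1.pkl','wb'))
E
```

```text
5.0 [493.72693261 243.82866502 243.47455437] [-3.14025835e+00  1.02042169e-03  1.57304253e+00]
```

View pics/p1.png

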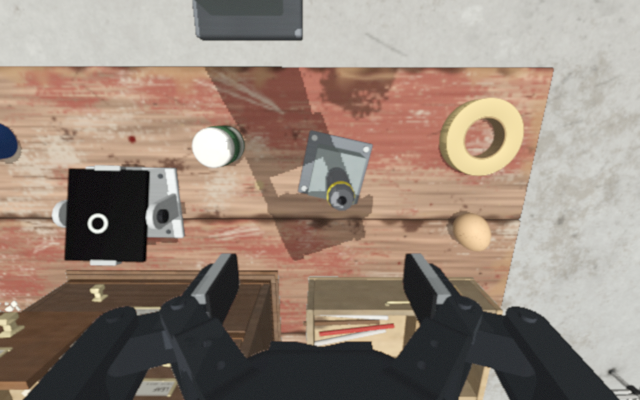

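View pics/p1z.png

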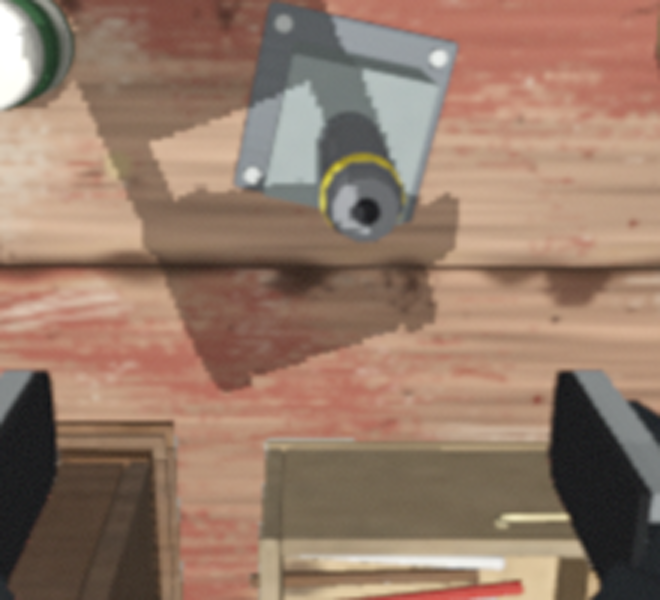

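```bash
python3 - <<'E'
from h import *; import pickle
s,C,im=pickle.load(open('p1.pkl','rb'))
print(onz(C,(342.3,200),152),onz(C,(340.7,193.3),137),onz(C,(335,169),9))
m=cv2.inRange(im,(150,130,0),(255,255,90)); cs,_=cv2.findContours(m[150:220,310:370],0,2); c=max(cs,key=len); print(cv2.boundingRect(c))
E
```

```text
[486.70784283 261.14665879 152.        ] [485.03529756 260.77613087 137.        ] [487.05797234 261.88706366   9.        ]
(17, 32, 17, 17)
```

Call:
move_arm(
  slide=[
    [1.75,-0.7,3.5],
    [0,0,3.5],
    [0,0,3.5],
    [0,0,3.5],
    [0,0,0],
    [0,0,0],
    [0,0,0],
  ],
  twist=[0,0,0,0,0,0,0],
  hand=[0,0,0,0,0,0,0],
)

```text
clock: 5.75
tool_pos: [489.6, 260.9, 106.9]
tool_rot: [3.138, -0.001, 1.57]
contact_force: [0.2, 0.3, 0.5]
opening: 85.5
```

```bash
python3 - <<'E'
from h import *
s,C,im=snap('wrist','p2'); print(s['clock'],s['tool_pos'],s['tool_rot'])
E
```

```text
5.75 [489.57328413 260.94607192 106.86602768] [ 3.13799618e+00 -1.40974822e-03  1.56989882e+00]
```

View pics/p2.png

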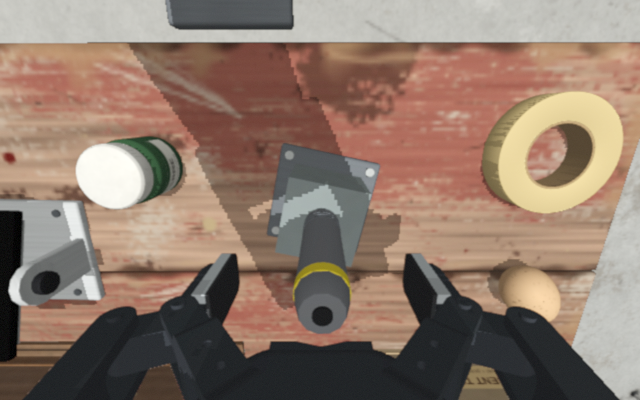

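```bash
python3 - <<'E'
from h import *
C=cam('wrist'); s=monitor.sense(); p=onz(C,(322,315),152); print(s['clock'],s['tool_pos'],p, toolR(s).T@(p-s['tool_pos']))
E
```

```text
5.8 [489.74579844 261.2197672  107.20997366] [487.04474766 260.94061798 152.        ] [ -0.20401216  -2.50672929 -44.80172704]
```

The cap at (322,315) lies 2.5 mm to the tool's −y. I'll correct for that and close.

Call:
move_arm(
  slide=[
    [0,-0.25,0.3],
    [0,0,0],
    [0,0,0],
    [0,0,0],
    [0,0,0],
    [0,0,0],
    [0,0,0],
    [0,0,0],
  ],
  twist=[0,0,0,0,0,0,0,0],
  hand=[0,1,1,1,1,1,1,1],
  grip_force=25,
)

```text
clock: 6.6
tool_pos: [485.5, 261.2, 101.5]
tool_rot: [3.141, -0.0, 1.571]
contact_force: [-0.8, 1.0, 0.6]
opening: 23.2
```

```bash
python3 - <<'E'
from h import *
s,C,im=snap('wrist','p3'); print(s['clock'],s['tool_pos'],s['tool_rot'],s['opening'],s['contact_force'])
import pickle; pickle.dump((s,C,im),open('p3.pkl','wb'))
E
```

```text
6.6 [485.45266453 261.21514895 101.4748922 ] [ 3.14149295e+00 -3.65581590e-04  1.57099176e+00] 23.156544429573522 [-0.76594032  1.02620738  0.6242961 ]
```

View pics/p3.png

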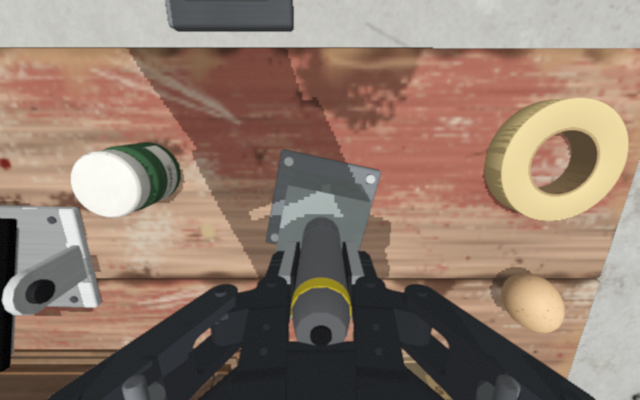

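Gripped at 23.2 mm. Raise by 30 mm so the nose is still just in the bore, then lever the probe against the rim.

Call:
move_arm(
  slide=[
    [0,0,-1],
    [0,0,-1],
    [0,0,-1],
    [0,0,0],
    [0,0,0],
    [0,0,0],
  ],
  twist=[0,0,0,0,0,0],
  hand=[1,1,1,1,1,1],
)

```text
clock: 7.25
tool_pos: [485.1, 260.9, 131.0]
tool_rot: [-3.141, 0.0, 1.571]
contact_force: [0.3, -1.0, -0.6]
opening: 23.3
```

```bash
python3 - <<'E'
from h import *
s,C,im=snap('wrist','p4'); print(s['clock'],s['tool_pos'],s['tool_rot'],s['opening'],s['contact_force'])
import pickle; pickle.dump((s,C,im),open('p4.pkl','wb'))
E
```

```text
7.25 [485.12725576 260.85794672 130.96894193] [-3.14102832e+00  2.96119965e-04  1.57096687e+00] 23.26623159776492 [ 0.30878444 -0.98502997 -0.57242167]
```

View pics/p4.png

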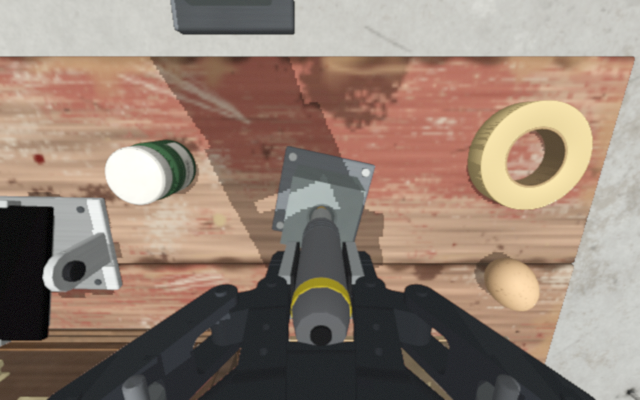

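Call:
move_arm(
  slide=[
    [0,-0.5,0],
    [0,-0.5,0],
    [0,-0.5,0],
    [0,-0.5,0],
    [0,-0.4,0],
    [0,-0.3,0],
    [0,-0.2,0],
    [0,0,0],
    [0,0,0],
  ],
  twist=[0,0,0,0,0,0,0,0,0],
  hand=[1,1,1,1,1,1,1,1,1],
  grip_force=20,
)

```text
clock: 8.2
tool_pos: [456.4, 261.2, 131.7]
tool_rot: [3.142, -0.0, 1.571]
contact_force: [2.5, 1.2, 0.8]
opening: 23.1
```

```bash
python3 - <<'E'
from h import *
s,C,im=snap('wrist','p5'); print(s['clock'],s['tool_pos'],s['tool_rot'],s['opening'],s['contact_force'])
import pickle; pickle.dump((s,C,im),open('p5.pkl','wb'))
s,C,im=snap('side','s5'); cv2.imwrite('pics/s5z.png',cv2.resize(im[100:240,260:360,::-1],None,fx=4,fy=4,interpolation=cv2.INTER_CUBIC))
E
```

```text
8.2 [456.44331048 261.16017773 131.71982318] [ 3.14159234e+00 -3.01305050e-04  1.57093149e+00] 23.130187107216415 [2.47892995 1.15964256 0.84156579]
```

View pics/p5.png

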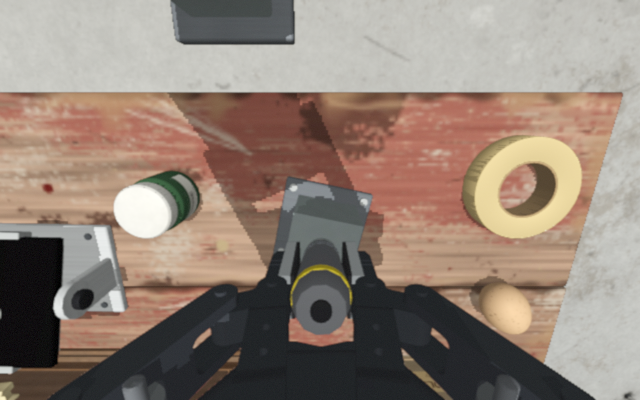

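View pics/s5z.png

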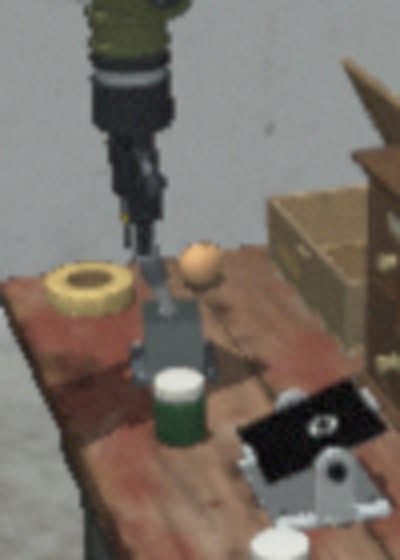

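```bash
cat > tilt.py <<'E'
from h import *; import pickle
from scipy.optimize import brentq
def capimg(C,s,th,L,y0,a=0):
    R=toolR(s); p=s['tool_pos']+R@np.array([a,y0-L*np.sin(th),-11-L*np.cos(th)]); return proj(C,p)
def band(im):
    m=cv2.inRange(im,(120,100,0),(255,255,70)); m[:240]=0;m[:,:285]=0;m[:,360:]=0
    ys,xs=np.nonzero(m); return ys.min(),ys.max(),xs.min(),xs.max(),np.median(ys)
def cap(im):
    g=im.max(2)[290:350,300:345]; m=(g<45).astype(np.uint8)
    n,l,st,ce=cv2.connectedComponentsWithStats(m); return [(st[i].tolist(),(ce[i]+[300,290]).round(1).tolist()) for i in range(1,n) if st[i][4]>60]
if __name__=='__main__':
    for f in ['p3','p4','p5']:
        s,C,im=pickle.load(open(f+'.pkl','rb')); print(f,band(im),cap(im))
        for th in (0,16,17,18,19,20,21): print(th,capimg(C,s,np.radians(th),39.5,0).round(1),capimg(C,s,np.radians(th),39.5,1).round(1),capimg(C,s,np.radians(th),37.5,0).round(1))
E
python3 tilt.py
```

```text
p3 (np.int64(278), np.int64(314), np.int64(291), np.int64(351), np.float64(287.0)) [([0, 36, 45, 24, 562], [321.4, 340.1])]
0 [322.6 331.3] [322.6 333.6] [322.6 327.4]
16 [322.7 303.2] [322.7 305.6] [322.6 301.1]
17 [322.7 301.3] [322.7 303.7] [322.6 299.4]
18 [322.7 299.4] [322.7 301.8] [322.6 297.6]
19 [322.7 297.4] [322.7 299.8] [322.6 295.7]
20 [322.7 295.5] [322.7 297.9] [322.6 293.9]
21 [322.7 293.5] [322.7 295.9] [322.6 292.1]
p4 (np.int64(277), np.int64(314), np.int64(291), np.int64(351), np.float64(286.0)) [([0, 36, 45, 24, 551], [321.3, 340.0])]
0 [322.6 331.3] [322.6 333.5] [322.6 327.3]
16 [322.6 303.2] [322.6 305.6] [322.6 301.1]
17 [322.6 301.3] [322.6 303.7] [322.6 299.3]
18 [322.6 299.4] [322.6 301.7] [322.6 297.5]
19 [322.6 297.4] [322.6 299.8] [322.6 295.7]
20 [322.6 295.5] [322.6 297.9] [322.6 293.9]
21 [322.6 293.5] [322.6 295.9] [322.6 292.1]
p5 (np.int64(265), np.int64(305), np.int64(291), np.int64(351), np.float64(273.0)) [([11, 10, 20, 22, 354], [320.6, 310.8]), ([0, 53, 45, 7, 211], [322.6, 347.0])]
0 [322.7 331.4] [322.6 333.7] [322.6 327.5]
16 [322.7 303.3] [322.7 305.7] [322.6 301.2]
17 [322.7 301.4] [322.7 303.8] [322.6 299.4]
18 [322.7 299.5] [322.7 301.8] [322.6 297.6]
19 [322.7 297.5] [322.7 299.9] [322.6 295.8]
20 [322.7 295.6] [322.7 298. ] [322.6 294. ]
21 [322.7 293.6] [322.7 296. ] [322.6 292.2]
```

```bash
python3 - <<'E'
from tilt import *
for f in ['p3','p4','p5']:
    s,C,im=pickle.load(open(f+'.pkl','rb'))
    cv2.imwrite(f'pics/{f}z.png',cv2.resize(im[200:350,270:370,::-1],None,fx=4,fy=4,interpolation=cv2.INTER_CUBIC))
a=cv2.imread('pics/s5.png')[140:190,280:320]; cv2.imwrite('pics/s5y.png',cv2.resize(a,None,fx=12,fy=12,interpolation=cv2.INTER_CUBIC))
x=np.hstack([cv2.imread('pics/p4z.png'),cv2.imread('pics/p5z.png')]); cv2.imwrite('pics/p45.png',x)
C=cam('side')
for th in (10,13,16,19):
    t=np.radians(th); g=np.array([456.5,261.2,142.]); u=np.array([-np.sin(t),0,np.cos(t)])
    print(th,[proj(C,g+u*k).round(1) for k in (39.5,25,-40,-52,-85)])
E
```

```text
10 [array([292.1, 148.7]), array([292.9, 152.2]), array([296.5, 167.5]), array([297.2, 170.3]), array([299. , 177.8])]
13 [array([291.5, 148.9]), array([292.6, 152.3]), array([297.1, 167.4]), array([297.9, 170.1]), array([300.1, 177.4])]
16 [array([291. , 149.1]), array([292.2, 152.5]), array([297.6, 167.2]), array([298.5, 169.8]), array([301.1, 177. ])]
19 [array([290.5, 149.3]), array([291.9, 152.6]), array([298.1, 167. ]), array([299.2, 169.5]), array([302.2, 176.5])]
```

View pics/p45.png

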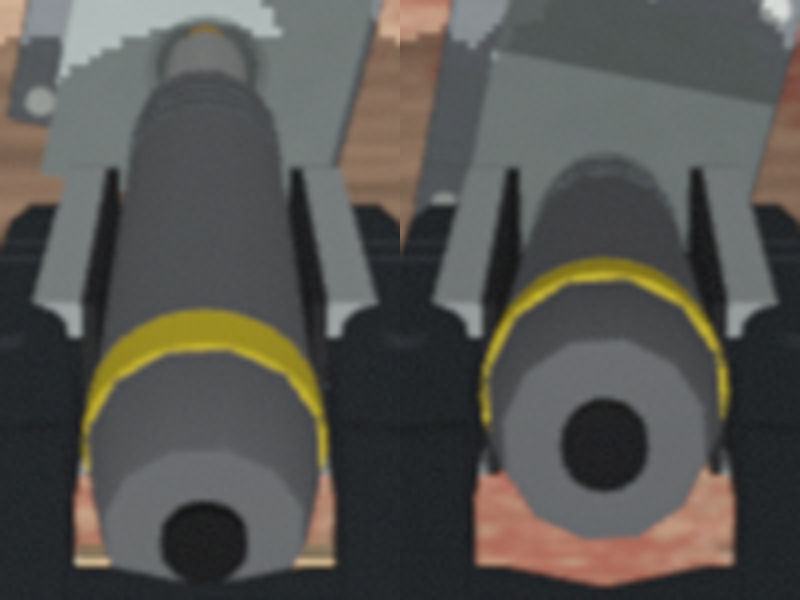

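View pics/s5y.png

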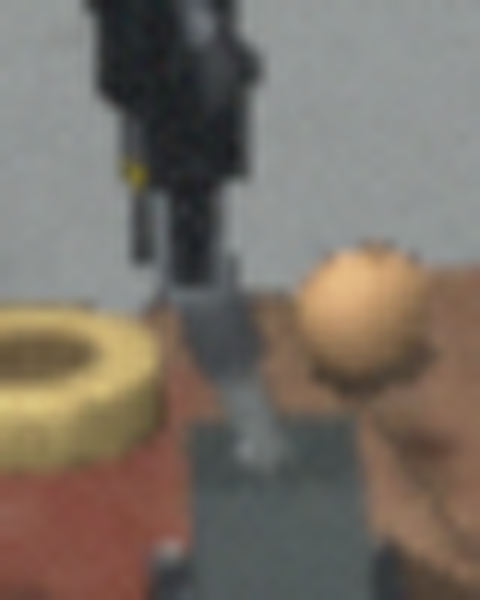

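```bash
cat > tilt2.py <<'E'
from tilt import *
def pt(C,s,th,y0,along,perp,Zg=-11):   # along>0 toward cap; perp along -y side
    u=np.array([0,-np.sin(th),-np.cos(th)]); v=np.array([0,-np.cos(th),np.sin(th)])
    R=toolR(s); return proj(C,s['tool_pos']+R@(np.array([0,y0,Zg])+u*along+v*perp))[1]
if __name__=='__main__':
    from scipy.optimize import fsolve
    s,C,im=pickle.load(open('p4.pkl','rb'))
    for a in (10,11,12): print('p4',a,[round(pt(C,s,0,y0,50-a,0),1) for y0 in (0,1,2)],[round(pt(C,s,0,y0,-42-a,12),1) for y0 in (0,1,2)])
    s,C,im=pickle.load(open('p5.pkl','rb'))
    for a in (10,11,12):
      for r1 in (310.8,):
        for r2 in (238,238.8,239.6):
          f=lambda q:[pt(C,s,q[0],q[1],50-a,0)-r1,pt(C,s,q[0],q[1],-42-a,12)-r2]
          q=fsolve(f,[.28,1]); print(a,r1,r2,np.degrees(q[0]).round(2),q[1].round(2))
E
python3 tilt2.py
```

```text
p4 10 [np.float64(332.3), np.float64(334.6), np.float64(336.8)] [np.float64(214.7), np.float64(216.2), np.float64(217.6)]
p4 11 [np.float64(330.3), np.float64(332.5), np.float64(334.8)] [np.float64(214.2), np.float64(215.6), np.float64(217.0)]
p4 12 [np.float64(328.3), np.float64(330.5), np.float64(332.7)] [np.float64(213.7), np.float64(215.1), np.float64(216.5)]
10 310.8 238 15.76 2.74
10 310.8 238.8 16.1 3.02
10 310.8 239.6 16.43 3.29
11 310.8 238 15.58 3.08
11 310.8 238.8 15.92 3.35
11 310.8 239.6 16.26 3.63
12 310.8 238 15.4 3.43
12 310.8 238.8 15.74 3.7
12 310.8 239.6 16.08 3.97
```

Solving from the cap row (310.8) and the shoulder row (238.8), the tilt is about 16°, with a slip of about 2 mm across the pads. The target is 18.6°, so I'll lever a little more.

Call:
move_arm(
  slide=[
    [0,-0.2,0],
    [0,-0.2,0],
    [0,-0.1,0],
    [0,0,0],
    [0,0,0],
    [0,0,0],
  ],
  twist=[0,0,0,0,0,0],
  hand=[1,1,1,1,1,1],
)

```text
clock: 8.9
tool_pos: [451.3, 261.0, 131.2]
tool_rot: [-3.141, 0.0, 1.571]
contact_force: [3.9, 0.1, -0.7]
opening: 23.3
```

```bash
python3 - <<'E'
from tilt2 import *
s,C,im=snap('wrist','p6'); print(s['clock'],s['tool_pos'],s['tool_rot'],s['opening'],s['contact_force'])
pickle.dump((s,C,im),open('p6.pkl','wb')); print(cap(im))
cv2.imwrite('pics/p6z.png',cv2.resize(im[200:350,270:370,::-1],None,fx=4,fy=4,interpolation=cv2.INTER_CUBIC))
E
```

```text
8.9 [451.29586427 260.99114294 131.22383307] [-3.14127096e+00  4.63298296e-05  1.57098293e+00] 23.307925080439926 [ 3.87566363  0.08471943 -0.72764741]
[([11, 5, 20, 22, 351], [320.6, 305.8]), ([0, 53, 45, 7, 209], [322.6, 347.0])]
```

View pics/p6z.png

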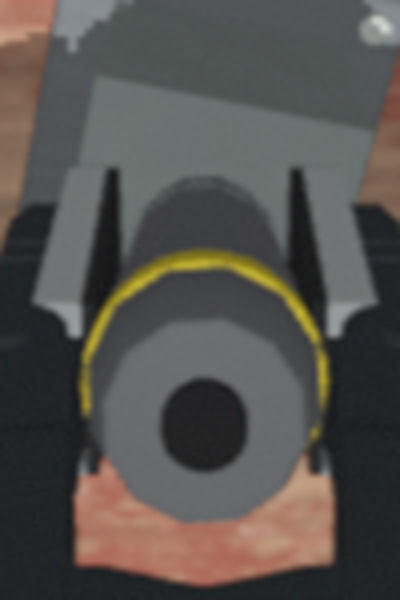

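```bash
python3 - <<'E'
from tilt2 import *
from scipy.optimize import fsolve
for fn,r1,r2 in (('p4',335,218),('p5',310.8,238.8),('p6',305.8,244.2)):
  s,C,im=pickle.load(open(fn+'.pkl','rb'))
  for a in (10,11,12):
    f=lambda q:[pt(C,s,q[0],q[1],50-a,0)-r1,pt(C,s,q[0],q[1],-42-a,12)-r2]
    q=fsolve(f,[.28,1]); print(fn,a,np.degrees(q[0]).round(2),q[1].round(2))
E
```

```text
p4 10 0.72 1.7
p4 11 0.37 2.36
p4 12 0.02 3.04
p5 10 16.1 3.02
p5 11 15.92 3.35
p5 12 15.74 3.7
p6 10 19.53 3.79
p6 11 19.39 4.06
p6 12 19.24 4.33
```

About 19° after removing the 0.4° zero offset seen upright. Next: tighten the grip, lift clear, and carry the probe to a hover over the black panel.

Call:
move_arm(
  slide=[
    [0,0,0],
    [0,0,0],
    [0,0,0],
    [0,0,-2],
    [0,0,-2],
    [0,0,-2],
    [0,0,-1.5],
    [0,0,0],
    [0,0,0],
    [0,0,0],
  ],
  twist=[0,0,0,0,0,0,0,0,0,0],
  hand=[1,1,1,1,1,1,1,1,1,1],
  grip_force=60,
)

```text
clock: 9.95
tool_pos: [450.4, 260.6, 204.6]
tool_rot: [-3.139, 0.001, 1.571]
contact_force: [0.3, -0.0, -1.6]
opening: 22.7
```

```bash
python3 - <<'E'
from tilt2 import *
s,C,im=snap('wrist','p7'); print(s['clock'],s['tool_pos'],s['tool_rot'],s['opening'],s['contact_force'])
pickle.dump((s,C,im),open('p7.pkl','wb')); print(cap(im))
cv2.imwrite('pics/p7z.png',cv2.resize(im[200:350,270:370,::-1],None,fx=4,fy=4,interpolation=cv2.INTER_CUBIC))
E
```

```text
9.95 [450.40314163 260.63846777 204.60788492] [-3.13853417e+00  1.20733885e-03  1.57099923e+00] 22.747545638718126 [ 0.31142026 -0.03714203 -1.55674288]
[([11, 6, 20, 22, 353], [320.7, 306.3]), ([0, 53, 45, 7, 214], [322.6, 346.9])]
```

View pics/p7z.png

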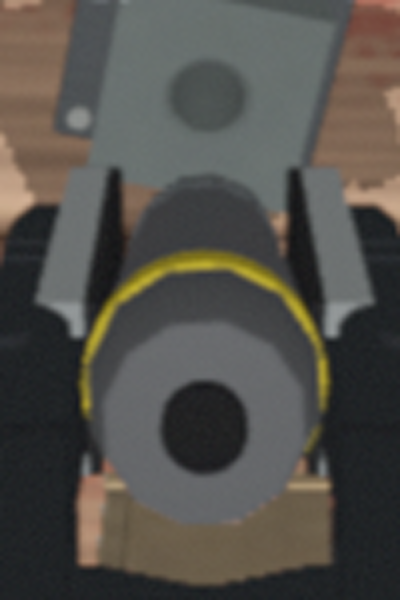

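Call:
move_arm(
  slide=[
    [-4,0.5,0],
    [-4,0.5,0],
    [-4,0.5,0],
    [-4,0.5,0],
    [-4,0.5,0],
    [-4,0.5,0],
    [-4,0.5,0],
    [0,0,0],
    [0,0,0],
    [0,0,0],
  ],
  twist=[0,0,0,0,0,0,0,0.024,0,0],
  hand=[1,1,1,1,1,1,1,1,1,1],
)

```text
clock: 11.0
tool_pos: [486.0, -18.2, 205.6]
tool_rot: [-3.14, -0.001, 1.548]
contact_force: [-0.5, 0.5, -0.8]
opening: 22.8
```

```bash
python3 - <<'E'
from tilt2 import *
s,C,im=snap('wrist','p8'); print(s['clock'],s['tool_pos'],s['tool_rot'],s['opening'],s['contact_force'])
pickle.dump((s,C,im),open('p8.pkl','wb')); print(cap(im))
E
```

```text
11.0 [486.04036383 -18.19627651 205.63112164] [-3.14024515e+00 -6.12313116e-04  1.54790568e+00] 22.771674772868565 [-0.53434251  0.53511024 -0.80600581]
[([11, 6, 20, 22, 344], [320.6, 306.4]), ([0, 53, 45, 7, 212], [322.6, 347.0])]
```

View pics/p8.png

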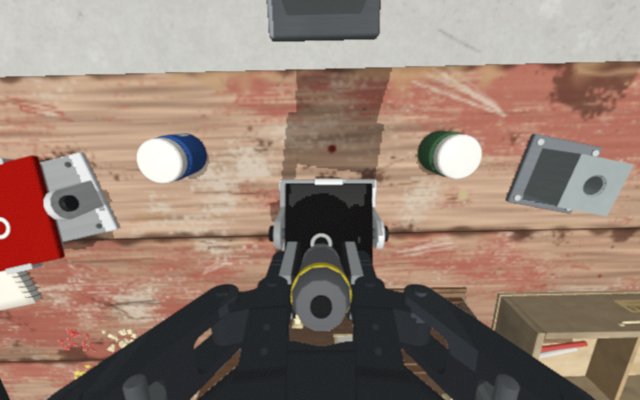

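```bash
python3 - <<'E'
from tilt2 import *
s,C,im=pickle.load(open('p8.pkl','rb'))
cv2.imwrite('pics/p8z.png',cv2.resize(im[170:270,260:390,::-1],None,fx=5,fy=5,interpolation=cv2.INTER_CUBIC))
r=np.array([543.5,-20.3,62.]);print('ring pred',proj(C,r))
R=toolR(s)
for k in range(0,360,45):
    t=np.radians(18.6); ex=np.array([np.cos(t),-.0244*np.cos(t),np.sin(t)]);ey=np.array([.0244,1,0])
    print(k,proj(C,r+11*(np.cos(np.radians(k))*ex+np.sin(np.radians(k))*ey)).round(1))
print('tip proj',proj(C,s['tool_pos']+R@[0,37.4,85.9]))
# sight line tool x=0 on ring plane
m=(im.min(2)>130).astype(np.uint8); m[:225]=0;m[260:]=0;m[:,300:][:,45:]=0;m[:,:300]=0
ys,xs=np.nonzero(m); print(xs.min(),xs.max(),ys.min(),ys.max())
for y in range(ys.min(),ys.max()+1): q=xs[ys==y]; print(y,q.min(),q.max(),(q.min()+q.max())/2) if len(q) else 0
S=cam('side'); print('side ring',proj(S,r),'tip',proj(S,s['tool_pos']+R@[0,37.4,85.9]))
_,_,im=snap('side','s8'); cv2.imwrite('pics/s8z.png',cv2.resize(im[130:240,300:380,::-1],None,fx=7,fy=5.4,interpolation=cv2.INTER_CUBIC))
E
```

```text
ring pred [320.4388962  243.25177909]
0 [320.4 253.5]
45 [327.6 250.5]
90 [330.6 243.3]
135 [327.6 236. ]
180 [320.5 233. ]
225 [313.2 236. ]
270 [310.3 243.2]
315 [313.2 250.5]
tip proj [321.41946949 250.94253455]
311 331 234 245
234 317 325 321.0
235 315 327 321.0
236 314 328 321.0
237 313 329 321.0
238 312 329 320.5
239 312 330 321.0
240 311 330 320.5
241 311 331 321.0
242 311 331 321.0
243 311 331 321.0
244 311 331 321.0
245 311 331 321.0
side ring [341.45417769 206.97681071] tip [335.64673103 192.39626051]
```

View pics/p8z.png

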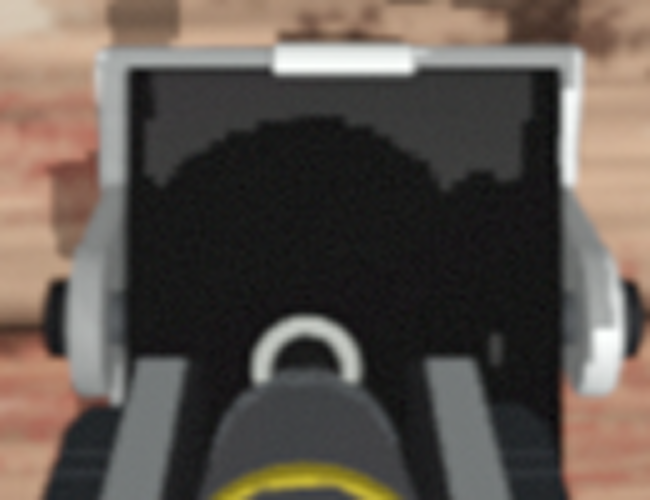

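View pics/s8z.png

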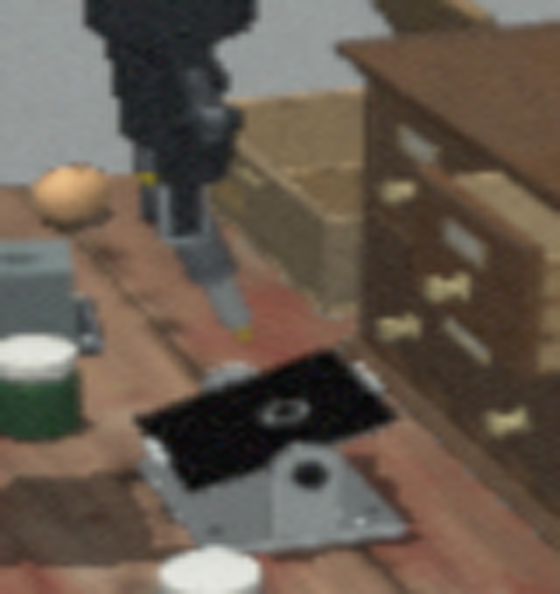

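The ring's centre in the wrist view is (321,244) against a prediction of (320.4,243.3). The side view shows the tip at (334.7,191) and the ring at (340.6,206), both off the prediction by the same bias, so their relative position agrees. I'll approach along the normal.

Call:
move_arm(
  slide=[
    [-0.05,0.48,1.42],
    [0,0.48,1.42],
    [0,0.48,1.42],
    [0,0,0],
    [0,0,0],
    [0,0,0],
  ],
  twist=[0,0,0,0,0,0],
  hand=[1,1,1,1,1,1],
)

```text
clock: 11.7
tool_pos: [501.1, -19.9, 164.0]
tool_rot: [3.141, 0.0, 1.547]
contact_force: [-0.6, -0.5, -0.6]
opening: 22.8
```

```bash
python3 - <<'E'
from tilt2 import *
s,C,im=snap('wrist','p9'); print(s['clock'],s['tool_pos'],s['tool_rot'],s['opening'],s['contact_force'],s['wrist_torque'])
pickle.dump((s,C,im),open('p9.pkl','wb')); print(cap(im))
R=toolR(s); print('tip',s['tool_pos']+R@[0,37.4,85.9])
_,S,im2=snap('side','s9'); cv2.imwrite('pics/s9z.png',cv2.resize(im2[150:240,300:380,::-1],None,fx=7,fy=6.5,interpolation=cv2.INTER_CUBIC))
_,S,im3=snap('top','t9'); cv2.imwrite('pics/t9z.png',cv2.resize(im3[150:250,270:380,::-1],None,fx=6,fy=6,interpolation=cv2.INTER_CUBIC))
cv2.imwrite('pics/p9z.png',cv2.resize(im[170:340,250:400,::-1],None,fx=3.5,fy=3.5,interpolation=cv2.INTER_CUBIC))
E
```

```text
11.7 [501.11476446 -19.85900315 164.00982292] [3.14118767e+00 7.55568326e-05 1.54703434e+00] 22.781537687566853 [-0.61419495 -0.46318296 -0.58890325] [-0.00622832  0.00351906 -0.0146965 ]
[([11, 6, 20, 22, 341], [320.6, 306.3]), ([0, 53, 45, 7, 210], [322.7, 347.0])]
tip [538.53882758 -20.75493183  78.12497669]
```

View pics/p9z.png

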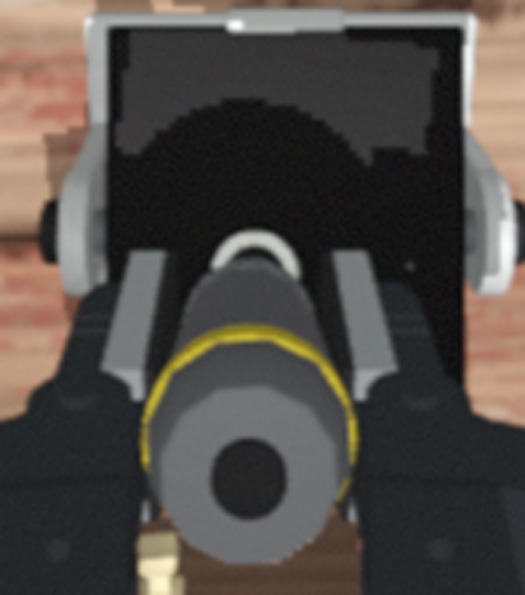

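View pics/s9z.png

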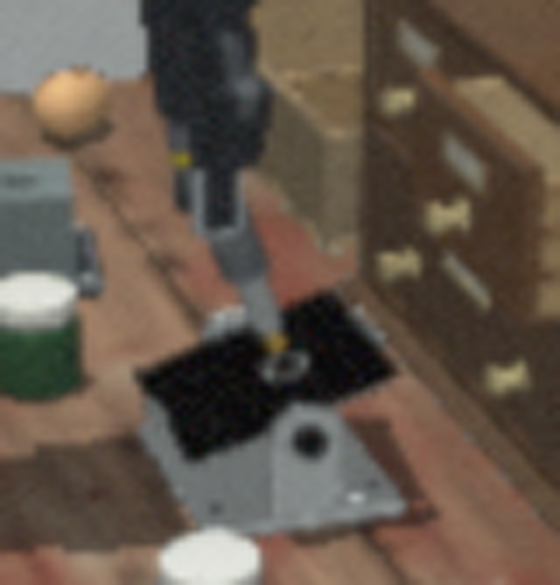

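View pics/t9z.png

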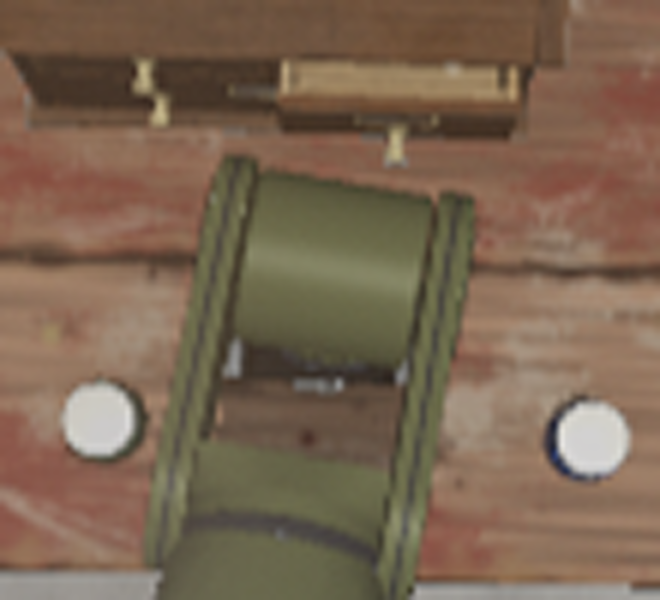

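```bash
python3 - <<'E'
from tilt2 import *
s,C,im=pickle.load(open('p9.pkl','rb')); R=toolR(s)
m=(im.min(2)>130).astype(np.uint8); m[:225]=0;m[255:]=0;m[:,345:]=0;m[:,300:]*=1;m[:,:300]=0
ys,xs=np.nonzero(m); print(xs.min(),xs.max(),ys.min(),ys.max())
for y in range(ys.min(),ys.max()+1): q=xs[ys==y]; print(y,q.min(),q.max(),(q.min()+q.max())/2)
print('tip',proj(C,s['tool_pos']+R@[0,37.4,85.9]),'ring pred',proj(C,[543.5,-20.3,62]),'ring top',proj(C,[543.5-11*.948,-20,62-11*.319]))
for c in (322.5,323.5):
    p=onz(C,(c,247),62); print(c,p,R.T@(p-s['tool_pos']))
# probe axis lateral: cap 320.6, and tool x of cap, shoulder
for z,uv in ((-49,(320.6,306.3)),):
    K,Rc,t=C; o,d=ray(C,uv); ot=R.T@(o-s['tool_pos']);dt=R.T@d; k=(z-ot[2])/dt[2]; print('cap tool',ot+dt*k)
S=cam('side'); r=np.array([543.5,-20.3,62]); n=np.array([-.319,.008,.948])
for d in (0,10,16): print(d,proj(S,r+n*d)-proj(S,r))
E
```

```text
311 334 236 248
236 320 324 322.0
237 317 328 322.5
238 315 329 322.0
239 314 330 322.0
240 313 331 322.0
241 313 332 322.5
242 312 332 322.0
243 312 333 322.5
244 311 333 322.0
245 311 334 322.5
246 311 334 322.5
247 332 334 333.0
248 333 334 333.5
tip [321.41427745 250.88965287] ring pred [321.98072811 247.65972491] ring top [322.03488179 235.71912508]
322.5 [542.83984318 -19.80574947  62.        ] [  1.05232384  41.67071836 102.02662813]
323.5 [542.86191673 -18.88286952  62.        ] [  1.97546771  41.67085831 102.02655844]
cap tool [ -0.71938066  -9.59272126 -49.        ]
0 [0. 0.]
10 [-0.88806074 -2.34165819]
16 [-1.42393923 -3.75467443]
```

Call:
move_arm(
  slide=[
    [0.1,0.13,0.38],
    [0,0.13,0.38],
    [0,0,0],
    [0,0,0],
    [0,0,0],
  ],
  twist=[0,0,0,0,0],
  hand=[1,1,1,1,1],
)

```text
clock: 12.35
tool_pos: [503.5, -18.9, 156.1]
tool_rot: [3.142, 0.0, 1.547]
contact_force: [-0.6, 0.1, -0.7]
opening: 23.3
```

Call:
move_arm(
  slide=[
    [0,0,0],
  ],
  twist=[0],
  hand=[1],
)

```text
clock: 12.45
tool_pos: [503.5, -18.9, 156.3]
tool_rot: [3.141, 0.0, 1.547]
contact_force: [0.3, 0.8, -1.1]
opening: 22.6
```

Call:
move_arm(
  slide=[
    [0,0,0],
  ],
  twist=[0],
  hand=[1],
)

```text
clock: 12.55
tool_pos: [503.5, -18.9, 156.3]
tool_rot: [3.141, 0.0, 1.547]
contact_force: [-0.5, 0.2, -1.6]
opening: 22.5
```

Call:
move_arm(
  slide=[
    [0,0.03,0.09],
    [0,0,0],
  ],
  twist=[0,0],
  hand=[1,1],
)

```text
clock: 12.75
tool_pos: [503.7, -18.9, 155.1]
tool_rot: [-3.141, -0.0, 1.547]
contact_force: [0.1, 0.3, -1.7]
opening: 22.7
```

Call:
move_arm(
  slide=[
    [0,0.03,0.1],
    [0,0,0],
  ],
  twist=[0,0],
  hand=[1,1],
)

```text
clock: 12.95
tool_pos: [504.0, -18.9, 154.1]
tool_rot: [-3.141, -0.0, 1.547]
contact_force: [-0.6, 0.8, -1.4]
opening: 22.5
```

```bash
python3 - <<'E'
from tilt2 import *
s,C,im=snap('wrist','p10'); print(s['clock'],s['tool_pos'],s['contact_force'],s['wrist_torque'])
R=toolR(s); print('tip',s['tool_pos']+R@[0,37.4,85.9])
pickle.dump((s,C,im),open('p10.pkl','wb')); print(cap(im))
_,S,im2=snap('side','s10'); cv2.imwrite('pics/s10z.png',cv2.resize(im2[180:220,315:365,::-1],None,fx=14,fy=14,interpolation=cv2.INTER_CUBIC))
E
```

```text
12.95 [504.00225792 -18.86608506 154.08424535] [-0.64674666  0.77849608 -1.40741733] [-0.07108284  0.01600321 -0.02169927]
tip [541.37287947 -19.75026839  68.17601021]
[([11, 6, 20, 22, 339], [320.7, 306.3]), ([0, 53, 45, 7, 210], [322.6, 347.0])]
```

View pics/s10z.png

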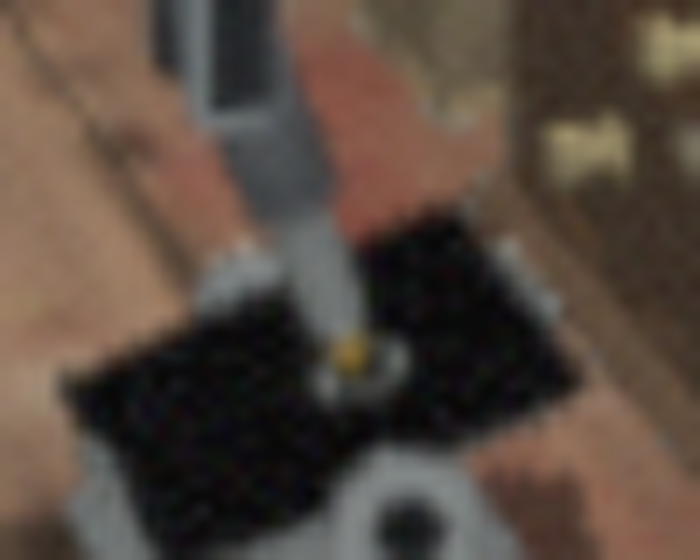

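```bash
python3 - <<'E'
from h import *
S=cam('side'); r=np.array([543.5,-20.3,62]); t=np.radians(18.6)
for n,v in (('up',(np.cos(t),-.024,np.sin(t))),('lat',(.024,1,0)),('n',(-np.sin(t),.008,np.cos(t)))): print(n,14*(proj(S,r+10*np.array(v))-proj(S,r))/10)
print(14*(proj(S,r)-[315,180]))
E
```

```text
up [ 3.75177116 -1.74645276]
lat [-1.32382856 -1.8927417 ]
n [-1.24312948 -3.27749688]
[370.3584877  377.67534993]
```

Call:
move_arm(
  slide=[
    [0,0.03,0.09],
    [0,0,0],
  ],
  twist=[0,0],
  hand=[1,1],
)

```text
clock: 13.25
tool_pos: [504.5, -18.9, 153.4]
tool_rot: [3.141, 0.0, 1.547]
contact_force: [-0.4, -0.7, -0.3]
opening: 22.7
```

Call:
move_arm(
  slide=[
    [0,0.03,0.1],
    [0,0,0],
  ],
  twist=[0,0],
  hand=[1,1],
)

```text
clock: 13.45
tool_pos: [504.8, -19.0, 152.6]
tool_rot: [3.141, 0.0, 1.547]
contact_force: [-1.3, -0.7, 0.9]
opening: 22.6
```

Call:
move_arm(
  slide=[
    [0,0.03,0.09],
    [0,0,0],
  ],
  twist=[0,0],
  hand=[1,1],
)

```text
clock: 13.65
tool_pos: [505.1, -19.0, 151.6]
tool_rot: [3.141, 0.0, 1.547]
contact_force: [-0.9, 0.6, 1.6]
opening: 22.6
```

Call:
move_arm(
  slide=[
    [0,0.03,0.1],
    [0,0,0],
  ],
  twist=[0,0],
  hand=[1,1],
)

```text
clock: 13.85
tool_pos: [505.4, -18.9, 150.5]
tool_rot: [3.141, 0.0, 1.547]
contact_force: [-0.8, 0.9, 2.3]
opening: 23.0
```

```bash
python3 - <<'E'
from tilt2 import *
s,C,im=snap('wrist','p11'); print(s['clock'],s['tool_pos'],s['contact_force'],s['wrist_torque'])
R=toolR(s); print('tip',s['tool_pos']+R@[0,37.4,85.9])
pickle.dump((s,C,im),open('p11.pkl','wb')); print(cap(im))
_,S,im2=snap('side','s11'); cv2.imwrite('pics/s11z.png',cv2.resize(im2[180:220,315:365,::-1],None,fx=14,fy=14,interpolation=cv2.INTER_CUBIC))
E
```

```text
13.85 [505.39519583 -18.94168524 150.51132777] [-0.77644541  0.90176811  2.25383914] [ 0.00448865  0.12639826 -0.06122987]
tip [542.8120571  -19.83508373  64.62331736]
[([11, 6, 20, 22, 338], [320.7, 306.2]), ([0, 53, 45, 7, 208], [322.5, 347.0])]
```

View pics/s11z.png

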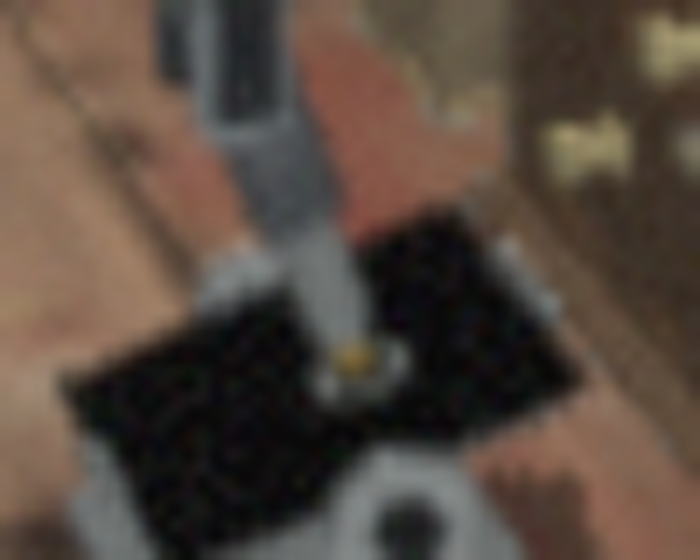

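```bash
python3 - <<'E'
from h import *
a=cv2.imread('pics/side0.png').astype(float);
for f in ('s8','s9','s10','s11'):
    b=cv2.imread(f'pics/{f}.png').astype(float)
    # yellow-ness
    w=np.clip(np.minimum(b[...,1],b[...,2])-b[...,0]-25,0,None); sub=w[185:215,328:352]
    if f=='s8': sub=w[182:200,328:345]; oy,ox=182,328
    else: oy,ox=185,328
    ys,xs=np.mgrid[:sub.shape[0],:sub.shape[1]]; print(f,'brass',(sub*xs).sum()/sub.sum()+ox,(sub*ys).sum()/sub.sum()+oy,(sub>0).sum())
b=a; g=np.clip(b.min(2)-60,0,None)[200:212,333:349]; ys,xs=np.mgrid[:12,:16]; print('ring0',(g*xs).sum()/g.sum()+333,(g*ys).sum()/g.sum()+200); print(g.astype(int))
b=cv2.imread('pics/s11.png').astype(int); print(b.min(2)[198:214,333:349]); print((np.minimum(b[...,1],b[...,2])-b[...,0])[198:214,333:349])
x=np.hstack([cv2.resize(cv2.imread(f'pics/{f}.png')[195:216,328:352],None,fx=16,fy=16,interpolation=cv2.INTER_NEAREST) for f in('side0','s11')]); cv2.imwrite('pics/cmp.png',x)
S=cam('side');r=np.array([543.5,-20.3,62]);u=np.array([-.319,.008,.948]);print(proj(S,r),proj(S,r+4.5*u),proj(S,r+16+u) if 0 else '')
E
```

```text
s8 brass 334.4485981308411 191.53271028037383 9
s9 brass 339.0943396226415 202.3490566037736 7
s10 brass 339.80645161290323 204.56451612903226 7
s11 brass 339.9642857142857 204.5 5
ring0 339.95039858281666 205.8255093002657
[[ 26  11   0   0   0   0   0   0   0   0   0   0   0   0   0   0]
 [  0   0   0   0   0   0   0   0   0   0   0   0   0   0   0   0]
 [  0   0   0   0   0   0   0   0   0   0   0   0   0   0   0   0]
 [  0   0   0   0   0   0   0   0   0   0   0   0   0   0   0   0]
 [  0   0   0   0   0   2  29  10  34  36  42   0   0   0   0   0]
 [  0   0   0   0   0  44  39   0  11  55  97   7   0   0   0   0]
 [  0   0   0   0  31  80  25   0   2  54  72   0   0   0   0   0]
 [  0   0   0   0  44 106  53  30  19  40  16   0   0   0   0   0]
 [  0   0   0   0   8  56  27   6   0   1   0   0   0   0   0   0]
 [  0   0   0   0   0   0   0   0   0   0   0   0   0   0   0   0]
 [  0   0   0   0   0   0   0   0   0   0   0   0   0   0   0   0]
 [  0   0   0   0   0   0   0   0   0   8   5   3   0   0   0   0]]
[[127 112 104 105 113 110  99  50  19  14  11  15  10  13  18  17]
 [12
[... 1430 characters left out ...]
 13  19  15   0   1  -3  -4   0  -5  -3]
 [ -5  -2   2  -5   1  11  33  40  25   2  -1   2   0   3   0   1]
 [  4  -5   0  -2   3   6  26  28  14   2  -2   0   2  -3   0  -1]
 [  0   1   0  -4   0   1   5   6   4   1  -3  -4   1  -5  -1  -6]
 [  1  -2   1  -1  -1   0   1   0   1   1  -1   1   0  -1  -1  -6]
 [ -3   3  -5   1  -2   2   2   3   2  -9  -3  -1   0   0  -1  -4]
 [ -6   0  -1  -5  -1   0   0   0   4   0   4   0  -6  -4   0   1]
 [ -2  -2   0   0   0   0  -3   0   1  -2  -2  -1  -4  -1   0   3]
 [  0   0   0  -2   0  -1  -1  -1  -2  -3  -6  -4   0  -1   1   9]
 [ -2   1  -2   1  -3  -5   2  -4  -3  -4  -4  -5  -4  -2   2  10]]
[341.45417769 206.97681071] [341.05533143 205.92512407]
```

View pics/cmp.png

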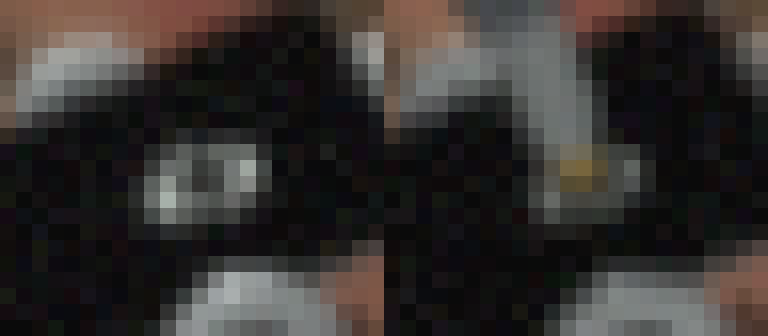

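```bash
python3 - <<'E'
import cv2; im=cv2.imread('pics/p11.png'); cv2.imwrite('pics/p11z.png',cv2.resize(im[200:320,270:380],None,fx=5,fy=5,interpolation=cv2.INTER_CUBIC))
E
```

```text
(no output)
```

View pics/p11z.png

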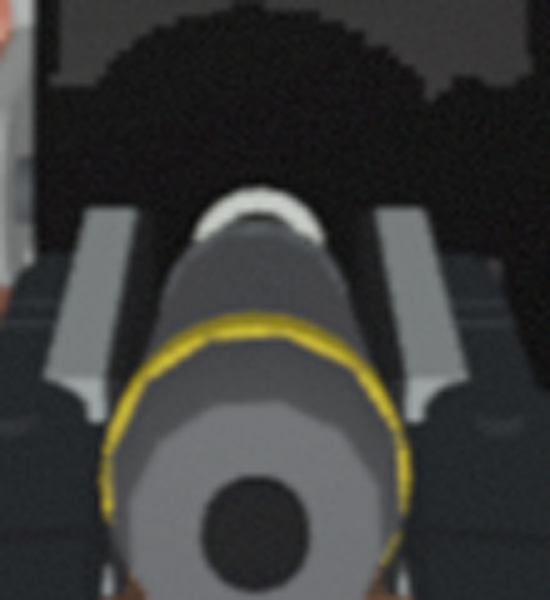

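```bash
python3 - <<'E'
from tilt2 import *
s,C,im=pickle.load(open('p11.pkl','rb')); R=toolR(s)
def tl(uv,z):
    o,d=ray(C,uv); ot=R.T@(o-s['tool_pos']);dt=R.T@d; return ot+dt*(z-ot[2])/dt[2]
print('cap',tl((320.7,306.2),-48.5),'shoulder',tl((321.5,245),38))
g=im[:,:,:].min(2)
for y in range(238,250):
    q=np.nonzero(g[y,300:345]>130)[0]; 
    if len(q): print(y,q.min()+300,q.max()+300,(q.min()+q.max())/2+300)
# shoulder/barrel edges brightness rows
for y in (250,254,258): print(y,im[y,295:350].max(1))
print('ring',tl((322,247),87))
E
```

```text
cap [ -0.6870404   -9.25513584 -48.5       ] shoulder [-0.10944096  8.52773153 38.        ]
238 318 323 320.5
239 316 327 321.5
240 314 328 321.0
241 313 330 321.5
242 312 331 321.5
243 311 331 321.0
244 310 332 321.0
245 310 333 321.5
246 310 333 321.5
247 310 333 321.5
250 [ 89  51  35  33  30  29  19  23  20  21  27  39  71  85  87  82  76  72
  71  70  71  70  71  70  70  71  69  71  71  71  71  69  69  69  72  73
  75  79  82  78  56  28  21  20  21  23  26  29  30  34  41  73 113 124
 124]
254 [ 59  35  33  30  31  26  24  20  35  66  84  78  72  70  69  70  71  69
  71  70  70  71  70  72  68  69  72  72  68  71  70  70  71  70  72  73
  70  70  71  71  78  89  74  42  27  24  24  26  30  34  33  49  86 117
 125]
258 [ 41  30  31  31  31  28  27  49  76  79  72  70  71  69  71  72  70  71
  70  72  70  71  69  71  70  70  71  71  69  71  70  71  70  69  69  71
  71  69  69  71  71  70  75  79  56  33  29  29  30  29  33  34  54  98
 120]
ring [ 0.50104372 34.23691753 87.        ]
```

Contact began at TCP z of about 153.5 and the force follows the spring (2 N plus 0.4 N/mm), so the tip is now about 3.3 mm in. In the wrist view the probe axis is within about 0.7 mm of the ring's centre laterally. I'll press 1.7 mm more.

Call:
move_arm(
  slide=[
    [0,0.03,0.08],
    [0,0.02,0.08],
    [0,0,0],
    [0,0,0],
  ],
  twist=[0,0,0,0],
  hand=[1,1,1,1],
)

```text
clock: 14.35
tool_pos: [505.9, -19.0, 149.0]
tool_rot: [3.141, 0.0, 1.547]
contact_force: [-1.5, -0.1, 3.1]
opening: 22.4
```

Call:
move_arm(
  slide=[
    [0,0,0],
  ],
  twist=[0],
  hand=[1],
)

```text
clock: 14.45
tool_pos: [505.9, -19.0, 149.0]
tool_rot: [3.141, 0.0, 1.547]
contact_force: [-0.8, 0.3, 3.0]
opening: 22.8
```

Call:
move_arm(
  slide=[
    [0,0,0],
  ],
  twist=[0],
  hand=[1],
)

```text
clock: 14.55
tool_pos: [505.8, -19.0, 148.9]
tool_rot: [3.141, 0.0, 1.547]
contact_force: [-0.8, 0.1, 3.1]
opening: 22.8
```

Call:
move_arm(
  slide=[
    [0,0,0],
  ],
  twist=[0],
  hand=[1],
)

```text
clock: 14.65
tool_pos: [505.9, -19.0, 148.9]
tool_rot: [3.141, 0.0, 1.547]
contact_force: [-1.5, -1.1, 3.6]
opening: 22.9
```

Call:
move_arm(
  slide=[
    [0,0,0],
  ],
  twist=[0],
  hand=[1],
)

```text
clock: 14.75
tool_pos: [505.8, -19.0, 148.9]
tool_rot: [3.141, 0.0, 1.547]
contact_force: [-0.6, 0.1, 3.8]
opening: 22.8
```

```bash
python3 - <<'E'
from tilt2 import *
F=[];Z=[]
for i in range(14):
    s,C,im=snap('wrist','p12'); F.append(s['contact_force']); Z.append(s['tool_pos'])
pickle.dump((s,C,im),open('p12.pkl','wb')); print(s['clock'],np.mean(F,0),np.std(F,0),np.mean(Z,0),cap(im))
cv2.imwrite('pics/p12z.png',cv2.resize(im[200:340,270:380,::-1],None,fx=4,fy=4,interpolation=cv2.INTER_CUBIC))
_,S,im2=snap('side','s12'); cv2.imwrite('pics/s12z.png',cv2.resize(im2[170:225,310:370,::-1],None,fx=10,fy=10,interpolation=cv2.INTER_CUBIC))
E
```

```text
15.4 [-0.58086622 -0.00687023  3.05997438] [0.41544332 0.62362905 0.60286202] [505.82592351 -18.95779075 148.88148891] [([11, 6, 20, 21, 339], [320.7, 306.1]), ([0, 53, 45, 7, 206], [322.5, 347.0])]
```

View pics/p12z.png

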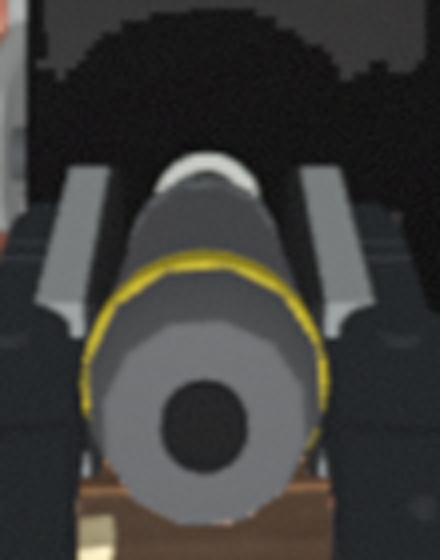

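View pics/s12z.png

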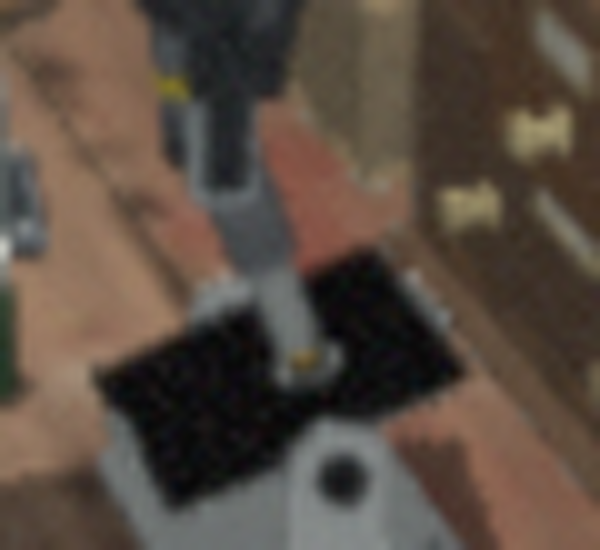

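```bash
python3 - <<'E'
from station import robot,monitor
print(robot.job_done()); s=monitor.sense(); print(s['clock'],s['tool_pos'],s['contact_force'])
E
```

```text
the job is handed in; nothing more can be done
None
the job is handed in; nothing more can be done
```

I drew the probe out of its stand and pressed its tip inside the white ring on the black panel, square to the slope as far as I could measure. I handed the job in at about 15.5 s, still holding the probe steady. No verdict is reported.

The moves can only slide and twist a vertical tool. I therefore raised the probe 30 mm, levered it in the jaws against the rim of the stand's bore to tilt it, tightened the grip to 60 N and approached along the panel's normal.

| Last check | Result |
|---|---|
| Squareness | Panel slope 18.6° ± 0.4° (single views gave 18.0° to 19.8°). Probe tilt about 18.9°, good to about 0.5°. The cap stayed at the same place in the wrist view after pressing, so the probe had not turned in the jaws. |
| Tip in the ring, wrist view | Across the slope the probe's axis is about 0.5 to 0.7 mm from the ring's centre. The margin before the brass touches the paint is 3.8 mm. |
| Tip in the ring, side view | The tip shows inside the ring. One rough reading of this coarse picture put it 3.8 mm off to −y, against the wrist view. I trusted the wrist view and did not correct. |
| Tip position up the slope | Within about 1 mm, from the side view and the arm's pose. The tip itself is hidden from the wrist camera. |
| Press depth | About 4.9 mm by travel since contact, and about 5.5 mm by force (roughly 4.2 N along the probe). Force readings scatter by about 0.6 N. |

Nothing else was touched as far as I saw: the jars and dropper bottle, the tape and the red panel were never near the path. I did not re-measure the black panel's slope after pressing.

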